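# Ink the stamp and mark the deposit slip

## Robot

A 6-joint arm with a two-finger parallel gripper is mounted at the origin on the work surface. World frame = base frame: x ahead of the robot, y to its left, z up, the work surface at z = 0. Lengths are in m, angles in rad, forces in N, time in s.
With the tool pointing down it reaches from about 0.275 to 0.85 m from the base axis. Payload 5.2 kg.
Tool frame: the origin (TCP) lies midway between the tips of the shut fingers; the grasp point (between the pads) lies 19 mm behind it; z points along the fingers, y is the line along which they close (so a half turn about z gives the same grasp; the last joint's range is limited). The gripper opens to 85 mm and grips with 20 to 120 N. Pads are 22 mm wide; open, the fingers measure 114 mm over their backs; the gripper's body (76 mm by 85 mm) begins 54 mm behind the grasp point. The pads swing forward as they close: fully open they stand 13 mm farther back than shut.
Start: joints at [-1.537, 0.259, 1.535, -0, 1.348, -0.203], TCP at [0.129, -0.535, 0.231] pointing down, gripper open.
Joint ranges: [-3.14, 3.14], [-0.91, 2.08], [0.19, 2.58], [-1.22, 4.36], [0.22, 2.71], [-3.12, 3.12]. Speed limits (rad/s): [2.57, 2.57, 3.14, 3.14, 3.14, 3.14].

## Interface

Orientations are given as a unit quaternion [x, y, z, w].
In Python, from bench import get_obs, capture, camera_info, r, masks_of, landmark_of gives the robot as it stands. The module is installed in compiled form; this text tells all that it offers.
- The arm moves only by the tool arm_command, never from a script. Its argument "motion" is a list of rows, each a list of 6 numbers: the shift along the tool's x, y, z as a fraction of full scale, then the turn, a rotation vector about the tool's x, y, z as a fraction of full scale. A call has 1 to 5 rows; each row shifts and turns the commanded pose from where the row before left it, along the tool's axes as they then stand; what a row does not reach is not made up. Full scale, the value 1, is 0.5 m for a shift and 6 degrees for a turn. A row lasts 1/10 s, in which the tool goes at most 50 mm and 8.59 degrees, less where a joint would pass 70% of its speed; a pose out of reach is approached as far as the arm can. A call with a number of a shift or a turn outside -1 to 1 is refused whole. A call with a gripper value outside its range is refused whole. "fingers" is the opening, from -1 (shut) to 1 (fully open), set as the call begins (left out, the last holds). The fingers move at their own pace and stop on an object; "grip_force" is the grip in N (left out, the last holds). Time passes only in rows, so rows that do not move let the fingers close. It gives the time, the measured TCP pose, the force, the opening and the grip force at its end, in the units of the state.
- get_obs(): the state, without advancing time (a new reading comes with each control period).
- capture(name): name is "side" or "top" or "wrist"; returns the picture (384x512x3 uint8, red, green, blue); there is no depth.
- camera_info(name): a dict with "mtx" (3x3 intrinsics, pixels), "rvec" (rotation vector, rad) and "tvec" (3), from world to camera coordinates, as OpenCV has them. Camera axes: x right, y down, z forward; pixel columns grow to the right and rows downward; lengths in m; the calibration is good to about 2 mm. A picture is of the moment at which its call begins: read the wrist's pose just before it. camera_info takes no time and is no camera call; for the wrist camera it gives the pose at the moment of the call.
- r.sign_off(): hands the job in; it is judged then, once.
Trained networks look in the newest picture that a camera, given by its name, has taken for a name from the list of things; names that differ only in an ending like _2 or _b are one class to them, and where a whole thing is asked for, a point or a joint stands for the part that bears it (a point fixed in the world has none). Each returns a list of dicts, best first, with "score" (0 to 1); they miss things now and then, are a little off and sometimes report something else, mostly with a low value. They report only what shows in the picture. A call takes as long as a camera call. They do not tell look-alikes from the thing itself.
- masks_of(camera, query): "mask" (384x512 bool, what is visible of it) and "extent" ([left, top, right, bottom] as shares, 0 to 1, of the picture: columns of its width, rows of its height, round what is visible of it).
- landmark_of(camera, query): "at" ([column, row] as shares, 0 to 1, of the picture: columns of its width, rows of its height: a listed point, or the origin of a listed thing).
The state is a dict: "clock": time; "joints": joint angles; "joint_velocities": joint speeds; "joint_torque": joint torques, N m; "ee_pos": TCP position; "orientation": TCP orientation; "ft_force": force on the tool from outside, world axes, zero at the start; "wrist_torque": the same for the moment, N m; "gripper_width": finger opening in m; "finger_force": force on a finger pad.
Only numpy, scipy, OpenCV 4.12 (cv2) and the standard library are available. Lean on these libraries where they do the work, as an engineer would, in place of code of your own. Each camera call takes 0.05 s, during which the arm holds its last target. There are 200 camera calls.

## Task

The hand stamp has been left lying on its side: stand it upright in the middle of the green mat and let go of it. Then take it by the knob from straight above, dip its face down into the ink pot so that the red ink plate gives under it, and press it, upright and square, in the middle of the red printed box on the slip with the stamp's longer sides along the box's longer sides. Finally stand it back upright in the middle of the green mat and let go, pressing gently throughout and leaving the ink pot and everything else on the counter where they are.

Things in the scene. Friction and masses are not known exactly. Their poses are not given: they have to be found in the camera images.
- stamp: Hand stamp 108 long, 0.22 kg: brass block foot 54 (its x) x 40 (its y) x 22 high with red rubber face; wooden neck 22 diameter; round wooden knob 40 diameter from 79 to 99 above the face, tapered from 72 and to 108. Origin: centre of the rubber face; z runs up to the knob. Starts lying on a 54 mm side of the foot and the knob, axis level 20 above the counter, knob roughly to the left. (mm)
- rest: Green round flat stamp mat, fixed, 110 in diameter, 4 thick. Origin: centre of its underside. (mm)
- inkpot: Open round blue ink pot, loose, about 0.45 kg, 96 outside diameter, 88 inside diameter, 36 tall, with a dark red ink plate inside. Origin: centre of its underside, z up. The green mat and the ink pot may be on either side. (mm)
- ink_top (a point): Centre of the upper face of the ink plate when unpressed, 16 above the counter, 20 below the pot's rim. (mm)
- ink_plate (a joint): How far the round dark red spring-backed ink plate (85 diameter) in the pot is pressed down: 0 free, 0.004 m fully down (about 8 N). (mm)
- slip: Deposit slip clipped on a small brown board, fixed, 150 (x) x 210 (y), paper surface 6 above the counter; steel clip 12 high on its far (+x) edge. Origin: centre of the board's underside. (mm)
- print_box (a point): Centre of the red-outlined printed box on the slip, on the paper surface. The box measures 55 along its x and 70 along its y inside the outline; same axes as the slip. (mm)
- coins_a: Bystander: left near stack of ten silver coins, 27 across, 30 tall (mm). Origin: centre of its underside.
- coins_b: Bystander: right near stack of eight silver coins, 27 across, 24 tall (mm). Origin: centre of its underside.
- coins_c: Bystander: far stack of ten silver coins, 27 across, 30 tall (mm). Origin: centre of its underside.
- mouse: Bystander: grey computer mouse, 105 x 60 x 34 tall, red wheel (mm). Origin: centre of its underside.
- stapler: Bystander: red and black stapler, 140 x 36 x 39 tall (mm). Origin: centre of its underside.
- calculator: Bystander: grey desk calculator, 150 x 105 x 20 tall (mm). Origin: centre of its underside.
- moistener: Bystander: closed clear jar with blue cap, 64 across, 50 tall (mm). Origin: centre of its underside.
There are look-alikes about, which are no part of the job. Of the things that look like the rest, take the one that is farthest from the robot's base at the start.

How it is judged:
On the way, in this order (a step that is already met when the one before it is completed fails the run):
1. the stamp stands upright in the middle of the green mat, let go (angle between stamp's own z axis and vertical below 0.12 rad and horizontal distance between stamp and rest below 0.028 m and z of stamp in the frame of rest between 0.001 and 0.007 m and contact force between the fingers and stamp below 0.05 N and linear speed of stamp below 0.03 m/s), for 0.2 s.
2. held from above, the stamp is dipped upright into the ink pot and presses the ink plate down at least 1.5 mm (contact force between the fingers and stamp above 1 N and angle between the grasp point's own z axis and vertical above 2.65 rad and angle between stamp's own z axis and vertical below 0.2 rad and horizontal distance between stamp and ink_top below 0.02 m and z of stamp in the frame of inkpot below 0.018 m and value of joint ink_plate above 0.0015 m), for 0.1 s.
3. held from above, the stamp is pressed upright on the slip, within 10 mm of the box's centre and 10 degrees of square (contact force between the fingers and stamp above 1 N and angle between the grasp point's own z axis and vertical above 2.65 rad and angle between stamp's own z axis and vertical below 0.12 rad and horizontal distance between stamp and print_box below 0.01 m and angle between the x axis of stamp and the y axis of print_box, either way round below 0.175 rad and contact force between stamp and slip above 2 N), for 0.1 s.
At the end, for the whole second after the job is handed in: The stamp stands upright (within 7 degrees), at rest and released on the green mat, its centre within 28 mm of the mat's centre; the ink pot stands upright (angle between stamp's own z axis and vertical below 0.12 rad and horizontal distance between stamp and rest below 0.028 m and z of stamp in the frame of rest between 0.001 and 0.007 m and contact force between the fingers and stamp below 0.05 N and linear speed of stamp below 0.02 m/s and angle between inkpot's own z axis and vertical below 0.1 rad); the robot touches nothing.
It fails at once if the stamp is hammered into the ink pot (over 60 N) (contact force between stamp and inkpot above 60 N).
It fails at once if the stamp is hammered onto the slip (over 80 N) (contact force between stamp and slip above 80 N).
It fails at once if the ink pot is shoved more than 25 mm (distance of inkpot from where it was at the start of the episode above 0.025 m).
It fails at once if a bystander is moved more than 25 mm (distance of any of coins_a, coins_b, coins_c, mouse, stapler, calculator, moistener from where it was at the start of the episode above 0.025 m).
It also fails if it takes over 64 s, if anything falls off the work surface, if the arm or the gripper's body presses on something with over 40 N, if the wrist force passes 120 N, or if a joint passes its speed limit or range.

## Working session

There is one attempt and no reset: what is moved stays moved. The work goes in short steps, Python scripts to look and compute and a tool call to move; the robot and the scene stay as the last step left them, time stands still between calls to the robot, and variables do not carry over. Pictures are saved under pics/ and viewed, at most 10 in all, crops included, and the job is handed in when it is done.

Besides the shell and the picture viewer there is one more tool, called after "Request:" as a command line: name --pt "numbers of a row" for each row, then --argument value for the rest. arm_command: Moves the arm, as the interface text tells. Shift numbers are shares of 0.5 m and turn numbers shares of 6 degrees, none past 1 either way. Its arguments: {"type":"object","properties":{"motion":{"type":"array","items":{"type":"array","items":{"type":"number"}}},"fingers":{"type":"number"},"grip_force":{"type":"number"}},"required":["motion"]}

```bash
mkdir -p pics; cat > h.py <<'E'
import numpy as np, cv2
from bench import *
from scipy.spatial.transform import Rotation as R
def cam(n):
    c=camera_info(n); return np.array(c["mtx"]),cv2.Rodrigues(np.array(c["rvec"],float))[0],np.array(c["tvec"],float).ravel()
def ray(c,p):
    K,Rm,t=c; d=Rm.T@np.linalg.inv(K)@np.array([p[0],p[1],1.]); return -Rm.T@t,d/np.linalg.norm(d)
def onz(c,p,z):
    o,d=ray(c,p); return o+d*(z-o[2])/d[2]
def tri(cs,ps):
    A=np.zeros((3,3));b=np.zeros(3)
    for c,p in zip(cs,ps):
        o,d=ray(c,p);M=np.eye(3)-np.outer(d,d);A+=M;b+=M@o
    return np.linalg.solve(A,b)
def proj(c,X):
    K,Rm,t=c; q=K@(Rm@np.array(X,float)+t); return q[:2]/q[2]
def save(n,im): cv2.imwrite(f"pics/{n}.png",im[:,:,::-1])
E
python3 - <<'E'
from h import *
np.set_printoptions(precision=4,suppress=True)
T=capture("top");S=capture("side")
save("top0",T);save("side0",S)
o=get_obs();print(o["clock"],o["ee_pos"],o["orientation"],o["gripper_width"],o["ft_force"])
for n in("top","side"):
    c=cam(n)
    print(n,"cam",-c[1].T@c[2])
    for q in("stamp","rest","inkpot","ink_top","print_box","slip"):
        for d in landmark_of(n,q)[:3]:
            p=np.array(d["at"])*[512,384]; print(n,q,round(d["score"],2),p.round(1),onz(c,p,{"stamp":.02,"ink_top":.016,"print_box":.006}.get(q,0.))[:2])
E
```

```text
0.1 [ 0.129  -0.5342  0.2305] [ 0.993   0.1181  0.0001 -0.0008] 0.08567255060161008 [ 0.5288 -0.1995 -0.3845]
top cam [ 0.4399 -0.0005  1.4142]
top stamp 0.74 [263.  218.8] [ 0.4648 -0.0483]
top rest 0.96 [350.4 206.6] [ 0.4935 -0.3019]
top rest 0.7 [297.1 217.7] [ 0.4657 -0.1471]
top rest 0.64 [337.9 255.3] [ 0.3552 -0.2602]
top inkpot 0.66 [151.5 224.8] [0.4566 0.2704]
top ink_top 0.94 [152.8 219.8] [0.4704 0.2635]
top ink_top 0.66 [ 95.2 237.9] [0.4239 0.4259]
top print_box 0.71 [235.1 148.6] [0.6695 0.026 ]
top slip 0.9 [242.6 140.8] [0.6928 0.0039]
side cam [-0.0025  1.0787  0.9442]
side stamp 0.8 [269.3 200.3] [ 0.4745 -0.0476]
side rest 0.62 [293.7 166.1] [ 0.492  -0.3163]
side rest 0.61 [324.1 180.8] [ 0.3536 -0.275 ]
side inkpot 0.66 [227.7 267.7] [0.4577 0.2782]
side ink_top 0.58 [229.  264.1] [0.4534 0.2777]
side print_box 0.64 [207.9 201.6] [0.6667 0.0394]
side slip 0.9 [204.2 194. ] [0.7056 0.0006]
side slip 0.3 [230.  264.1] [0.4587 0.2626]
```

```bash
python3 - <<'E'
import cv2,numpy as np
t=cv2.imread("pics/top0.png");s=cv2.imread("pics/side0.png")
cv2.imwrite("pics/t1.png",cv2.resize(t[80:320,70:400],None,fx=2.4,fy=2.4,interpolation=2))
cv2.imwrite("pics/s1.png",cv2.resize(s[120:330,130:400],None,fx=2.8,fy=2.8,interpolation=2))
E
```

```text
(no output)
```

View pics/t1.png

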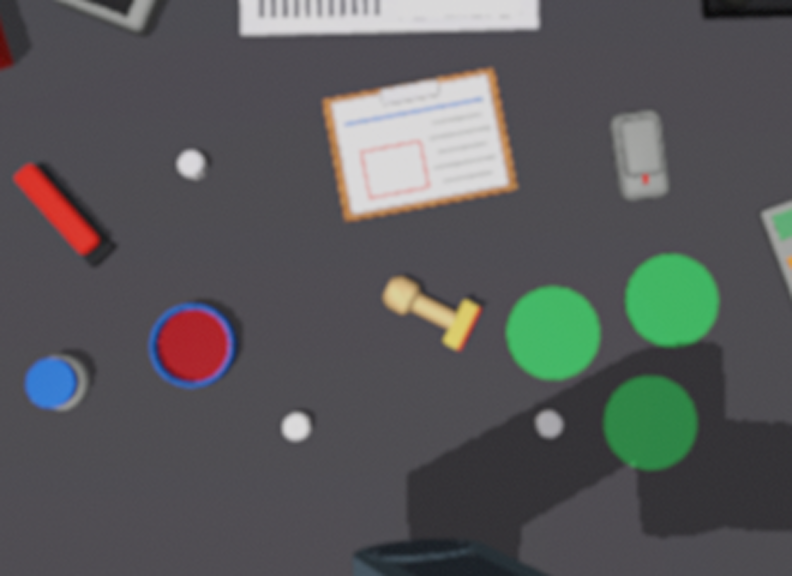

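View pics/s1.png

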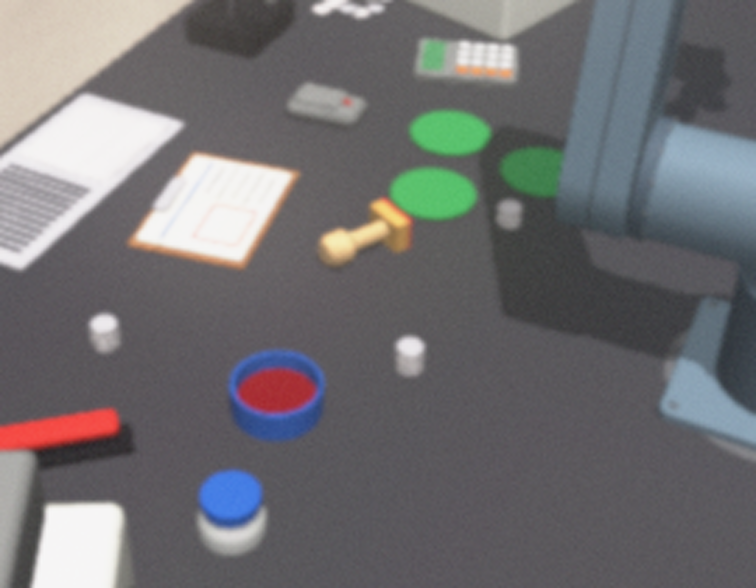

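Three green mats in the top crop: (553,333), (672,300) and (650,422), at 0.49, 0.58 and 0.44 m from the base. The one at (672,300), i.e. world (0.494,-0.302), is the farthest, so it is the rest. The stamp's knob is at (400,295) and its foot at (463,325). The pot is at (191,345), and the red box is at (396,169) on the slip. Next I'll measure precisely and confirm the mat in a crop.

```bash
python3 - <<'E'
from h import *
np.set_printoptions(precision=4,suppress=True)
cs={n:cam(n) for n in("top","side")};im={n:cv2.imread(f"pics/{n}0.png") for n in cs}
def blobs(n,m,amin):
    k,l,s,c=cv2.connectedComponentsWithStats(m.astype(np.uint8)); return [(c[i],s[i]) for i in range(1,k) if s[i,4]>amin]
for n in cs:
    h=cv2.cvtColor(im[n],cv2.COLOR_BGR2HSV);H,S,V=[h[:,:,i].astype(int) for i in range(3)]
    for c,s in blobs(n,(abs(H-70)<15)&(S>100),200): print(n,"green",c,s[4],onz(cs[n],c,.004),np.hypot(*onz(cs[n],c,.004)[:2]))
    for c,s in blobs(n,((H<6)|(H>174))&(S>120)&(V>60),200): print(n,"red",c,s[:5],onz(cs[n],c,.016))
    for c,s in blobs(n,(H>8)&(H<32)&(S>70)&(V>120),100): print(n,"tan",c,s[:5],onz(cs[n],c,.02))
    for q in ("inkpot","stamp"):
        for d in masks_of(n,q)[:2]:
            m=d["mask"]; pts=np.argwhere(m)[:,::-1].astype(np.float32); print(n,q,d["score"],m.sum(),pts.mean(0),cv2.minAreaRect(pts))
p={}
for q in("print_box","slip","ink_top","stamp"):
    a=[]
    for n in cs: a.append(np.array(landmark_of(n,q)[0]["at"])*[512,384])
    print(q,tri(cs.values(),a))
x,y=350,207
cv2.imwrite("pics/mat.png",cv2.resize(im["top"][y-70:y+70,x-90:x+70],None,fx=4,fy=4,interpolation=2))
E
```

```text
top green [406.6739 169.7957] 230 [ 0.5955 -0.4689  0.004 ] 0.7579909172672826
top green [349.4906 204.9203] 1217 [ 0.4982 -0.2986  0.004 ] 0.5808706100639665
top green [300.0139 218.3016] 1220 [ 0.4637 -0.1549  0.004 ] 0.4888470018557906
top green [340.5229 255.6693] 1243 [ 0.3542 -0.2669  0.004 ] 0.44347034423341697
top red [36.6906 90.8649] [   0   52   75   76 3449] [0.85   0.5925 0.016 ]
top red [118.3205  61.0171] [106  53  25  17 234] [0.9326 0.3579 0.016 ]
top red [ 93.5783 166.7864] [ 76 148  36  39 543] [0.6257 0.43   0.016 ]
top red [149.8139 223.5313] [137 210  27  28 591] [0.4601 0.272  0.016 ]
top tan [244.3636 142.6768] [204 108  82  64 594] [ 0.6837 -0.0012  0.02  ]
top tan [249.2431 208.9605] [229 195  41  31 506] [ 0.4937 -0.0101  0.02  ]
top inkpot 0.81 989 [149.6239 222.8433] ((149.5, 223.0), (34.0, 35.0), 90.0)
top inkpot 0.54 771 [335.4916 143.9274] ((335.5, 144.0), (36.0, 23.0), 90.0)
top stamp 0.57 459 [249.841  208.3943] ((248.50001525878906, 207.5), (38.9075813293457, 20.124608993530273), 26.56505012512207)
side green [290.2837 167.0688] 349 [ 0.499 -0.298  
[... 212 characters left out ...]
86] [   0  246   85   83 2951] [0.8751 0.5881 0.016 ]
side red [228.4318 259.0341] [216 253  26  13 264] [0.4648 0.2604 0.016 ]
side red [149.459  273.6496] [125 266  48  15 488] [0.6338 0.4117 0.016 ]
side tan [208.4362 205.0106] [176 181  61  35 188] [0.6455 0.0703 0.02  ]
side tan [261.5154 203.0128] [244 190  33  25 390] [ 0.4917 -0.0216  0.02  ]
side inkpot 0.76 868 [228.6037 260.6947] ((229.0, 260.5), (31.0, 32.0), 90.0)
side stamp 0.7 399 [261.4962 203.2782] ((259.58154296875, 202.24249267578125), (19.363475799560547, 33.909244537353516), 76.60750579833984)
print_box [ 0.6728  0.0269 -0.0048]
slip [0.6963 0.006  0.0059]
ink_top [ 0.4663  0.2647 -0.0009]
stamp [ 0.469  -0.0464  0.0224]
```

View pics/mat.png

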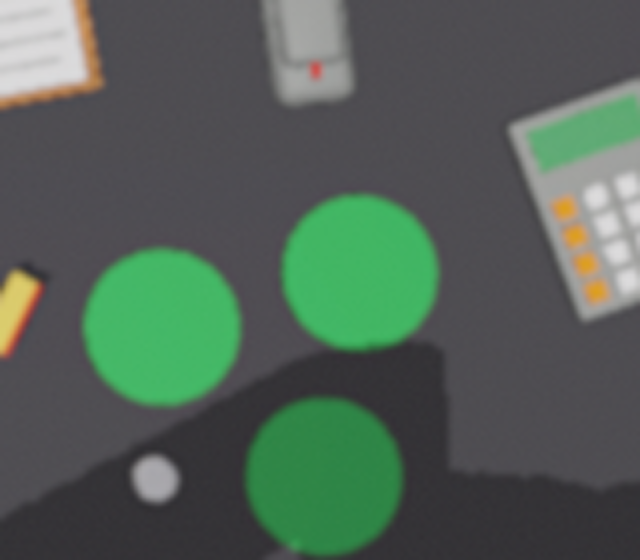

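Request:
arm_command --pt "0 0 -0.1 0 0 -1" --pt "0 -0.1 0 0 0 -1" --pt "0 -0.1 0 0 0 -1" --pt "0 -0.1 0 0 0 -1" --pt "0 -0.1 0 0 0 -1" --fingers 1 --grip_force 40

```text
clock: 1.8
ee_pos: [0.0339, -0.3583, 0.2813]
orientation: [0.927, 0.374, -0.0, 0.0]
ft_force: [-1.0, -0.3, 1.4]
gripper_width: 0.0853
finger_force: 0.0
```

The crop shows the chosen mat at (360,272), clear of the other two at (162,327) and (324,476). Both views agree on (0.4985,-0.2985). I'm moving above the stamp.

Request:
arm_command --pt "0.1 0 0 0 0 0" --pt "0.1 0 0 0 0 0" --pt "0.1 0 0 0 0 0" --pt "0.1 0 0 0 0 0" --pt "0.1 0 0 0 0 0"

```text
clock: 2.3
ee_pos: [0.2159, -0.1866, 0.2818]
orientation: [0.929, 0.37, 0.0, 0.001]
ft_force: [2.1, -1.5, -0.1]
gripper_width: 0.0855
finger_force: 0.0
```

```bash
python3 -c "
from bench import *;o=get_obs();print(o['clock'],o['joints'],o['ee_pos'],o['orientation'])"
```

```text
2.3 [-1.11172601e+00 -2.98310396e-01  1.95501413e+00  1.79661655e-04
  1.48256939e+00 -2.98958722e-01] [ 0.21589    -0.18657557  0.28177791] [9.29031981e-01 3.69997601e-01 1.81950415e-04 1.14889033e-03]
```

Request:
arm_command --pt "0.1 0.04 0 0 0 0" --pt "0.1 0.04 0 0 0 0" --pt "0.1 0.04 0 0 0 0" --pt "0.1 0.04 0 0 0 0" --pt "0.09 0 0 0 0 0"

```text
clock: 2.8
ee_pos: [0.4364, -0.082, 0.2812]
orientation: [0.929, 0.371, 0.0, 0.001]
ft_force: [0.1, -0.6, 0.4]
gripper_width: 0.0853
finger_force: 0.0
```

Request:
arm_command --pt "0 0 0 0 0 -1" --pt "0 0 0 0 0 -1" --pt "0 0 0 0 0 -1" --pt "0 0 0 0 0 -0.4" --pt "0 0 0 0 0 0"

```text
clock: 3.3
ee_pos: [0.4336, -0.0826, 0.2813]
orientation: [0.848, 0.53, 0.0, 0.0]
ft_force: [-0.0, -0.1, 1.4]
gripper_width: 0.0854
finger_force: 0.0
```

```bash
python3 - <<'E'
from h import *
np.set_printoptions(precision=4,suppress=True)
o=get_obs();print(o['clock'],np.array(o['joints']),o['ee_pos'],o['orientation'])
c=cam("wrist");w=capture("wrist");save("w1",w)
print("cam",-c[1].T@c[2],c[1][2])
for q,z in(("stamp",.02),("print_box",.006)):
    for d in landmark_of("wrist",q)[:2]:
        p=np.array(d["at"])*[512,384];print(q,d["score"],p,onz(c,p,z))
for d in masks_of("wrist","stamp")[:1]:
    pts=np.argwhere(d["mask"])[:,::-1].astype(np.float32);print(d["score"],cv2.minAreaRect(pts))
np.savez("w1cam.npz",K=c[0],R=c[1],t=c[2])
E
```

```text
3.3 [-0.442   0.0267  1.6873  0.      1.4275  0.0118] [ 0.4336 -0.0826  0.2813] [0.8481 0.5299 0.     0.    ]
cam [ 0.4669 -0.0155  0.4239] [-0.1262 -0.2617 -0.9569]
stamp 0.62 [272.7936 117.696 ] [ 0.4711 -0.0534  0.02  ]
0.61 ((277.02032470703125, 71.21574401855469), (46.66681671142578, 101.17081451416016), 4.085616588592529)
```

View pics/w1.png

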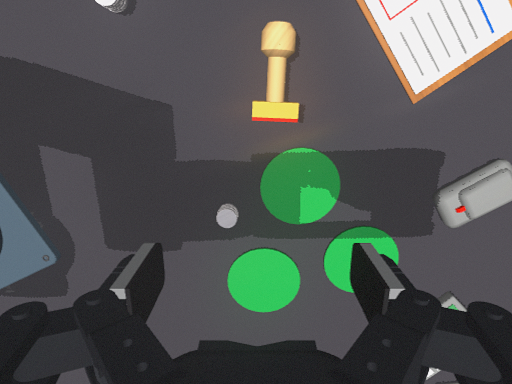

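The wrist view shows the stamp's knob tip at (280,22) and its foot face centre at (275,121), lying clear of everything. I'll tilt 30° as for the grasp and log the joints at each step to fit the kinematics.

Request:
arm_command --pt "0 0 0 0 -1 0" --pt "0 0 0 0 -1 0" --pt "0 0 0 0 0 0"

```text
clock: 3.8
ee_pos: [0.434, -0.0812, 0.2809]
orientation: [0.843, 0.528, -0.089, 0.056]
ft_force: [0.5, -0.0, -0.5]
gripper_width: 0.0854
finger_force: 0.0
```

```bash
python3 - <<'E'
from h import *
np.set_printoptions(precision=4,suppress=True)
o=get_obs();print(o['clock'],np.array(o['joints']),o['ee_pos'],o['orientation'])
d=np.load("w1cam.npz");c=(d["K"],d["R"],d["t"])
w=cv2.imread("pics/w1.png");h=cv2.cvtColor(w,cv2.COLOR_BGR2HSV)
m=((h[:,:,0]>8)&(h[:,:,0]<34)&(h[:,:,1]>70)&(h[:,:,2]>110)).astype(np.uint8);m[:,330:]=0;m[130:]=0
ys,xs=np.nonzero(m);print(ys.min(),ys.max())
for y0 in range(ys.min(),ys.max()+1,8):
    r=xs[ys==y0];print(y0,r.min(),r.max(),onz(c,((r.min()+r.max())/2,y0),.02))
E
```

```text
3.8 [-0.271   0.0797  1.6508 -0.2087  1.4528  0.2096] [ 0.434  -0.0812  0.2809] [ 0.8428  0.5279 -0.0894  0.0556]
21 118
21 272 284 [0.5224 0.0421 0.02  ]
29 263 294 [0.5195 0.0343 0.02  ]
37 261 295 [0.5154 0.0269 0.02  ]
45 261 294 [0.5113 0.0194 0.02  ]
53 264 292 [0.5082 0.0113 0.02  ]
61 268 286 [0.5034 0.0039 0.02  ]
69 267 285 [ 0.4986 -0.0037  0.02  ]
77 267 285 [ 0.4948 -0.0118  0.02  ]
85 267 284 [ 0.4904 -0.0198  0.02  ]
93 266 284 [ 0.486 -0.028  0.02 ]
101 252 284 [ 0.4743 -0.0327  0.02  ]
109 252 298 [ 0.478  -0.0451  0.02  ]
117 257 298 [ 0.4767 -0.0552  0.02  ]
```

Request:
arm_command --pt "0 0 0 0 -1 0" --pt "0 0 0 0 -1 0" --pt "0 0 0 0 -1 0" --pt "0 0 0 0 0 0"

```text
clock: 4.2
ee_pos: [0.4335, -0.0814, 0.2796]
orientation: [0.818, 0.513, -0.221, 0.136]
ft_force: [0.6, -0.3, -0.3]
gripper_width: 0.0853
finger_force: 0.0
```

```bash
python3 - <<'E'
from h import *
np.set_printoptions(precision=4,suppress=True)
o=get_obs();print(o['clock'],np.array(o['joints']),o['ee_pos'],o['orientation'])
c=cam("wrist");w=capture("wrist");save("w2",w);np.savez("w2cam.npz",K=c[0],R=c[1],t=c[2])
for d in landmark_of("wrist","stamp")[:2]:
    p=np.array(d["at"])*[512,384];print(d["score"],p,onz(c,p,.02))
    d=np.load("w1cam.npz");print("tri face",tri([(d["K"],d["R"],d["t"]),c],[[272.8,117.7],p]))
E
```

```text
4.2 [-0.0654  0.2003  1.6092 -0.4805  1.5527  0.4485] [ 0.4335 -0.0814  0.2796] [ 0.8183  0.5131 -0.2207  0.1358]
```

```bash
cat > kin.py <<'E'
import numpy as np
from scipy.optimize import least_squares
from scipy.spatial.transform import Rotation as R
D=[([-1.537,.259,1.535,0,1.348,-.203],[.129,-.535,.231],[.993,.1181,.0001,-.0008]),
([-1.1117,-.2983,1.955,.0002,1.4826,-.299],[.2159,-.1866,.2818],[.929,.37,.0002,.0011]),
([-.442,.0267,1.6873,0,1.4275,.0118],[.4336,-.0826,.2813],[.8481,.5299,0,0]),
([-.271,.0797,1.6508,-.2087,1.4528,.2096],[.434,-.0812,.2809],[.8428,.5279,-.0894,.0556]),
([-.0654,.2003,1.6092,-.4805,1.5527,.4485],[.4335,-.0814,.2796],[.8183,.5131,-.2207,.1358])]
Z=lambda a:R.from_euler("z",a);Y=lambda a:R.from_euler("y",a)
def fk(q,p):
    d1,a1,b1,L2,a3,L3,b4,d6,b5,c=p
    T=Z(q[0]);x=np.array([0,0,d1])+T.apply([a1,b1,0])
    T=T*Y(q[1]);x=x+T.apply([0,0,L2]);T=T*Y(q[2]);x=x+T.apply([a3,0,L3])
    T=T*Z(q[3]);x=x+T.apply([0,b4,0]);T=T*Y(q[4]);x=x+T.apply([b5,0,d6])
    return x,T*Z(q[5]+c)
P0=[.2,0,.1,.3,0,.3,0,.2,0,np.pi/2]
def res(p):
    e=[]
    for q,x,o in D:
        X,T=fk(q,p);e+=list((X-x)*100)+list((T.inv()*R.from_quat(o)).as_rotvec()*5)
    return np.array(e+list(.003*(np.array(p)-P0)))
s=least_squares(res,P0);P=s.x
HI=np.array([3.14,2.08,2.58,4.36,2.71,3.12]);LO=np.array([-3.14,-.91,.19,-1.22,.22,-3.12])
def ik(x,T,q0):
    f=lambda q:np.r_[(fk(q,P)[0]-x)*10,(fk(q,P)[1].inv()*T).as_rotvec()]
    r=least_squares(f,np.clip(q0,LO+.01,HI-.01),bounds=(LO,HI));return r.x,np.abs(r.fun).max()
if __name__=="__main__":
    np.set_printoptions(precision=4,suppress=True);print(P);print(np.abs(res(P)).reshape(-1)[:30].reshape(5,6))
E
python3 kin.py
```

```text
[ 0.2215 -0.0006  0.111   0.5347  0.06    0.4265 -0.0002  0.3544  0.
  1.5708]
[[0.0018 0.018  0.0012 0.0058 0.0015 0.0001]
 [0.002  0.0077 0.0013 0.0003 0.0002 0.0001]
 [0.0062 0.     0.0024 0.0005 0.     0.0003]
 [0.0075 0.0046 0.001  0.0001 0.0005 0.0001]
 [0.0097 0.0049 0.0014 0.0003 0.0005 0.0006]]
```

```bash
cat > plan.py <<'E'
from kin import *
np.set_printoptions(precision=3,suppress=True)
a=np.array([.475,.880,0]);a/=np.linalg.norm(a);Zv=np.array([0,0,1.])
face=np.array([.4717,-.0515,.02]);mat=np.array([.4985,-.2985,.004]);AX=.049
def frame(x,z): return R.from_matrix(np.c_[x,np.cross(z,x),z])
def gpose(th,s=.0155):
    z=-Zv*np.cos(th)-a*np.sin(th);x=a*np.cos(th)-Zv*np.sin(th);return face+AX*a+s*z,frame(x,z)
def ppose(th,psi,s=.0155,dz=0,at=mat):
    h=np.array([np.cos(psi),np.sin(psi),0]);z=h*np.cos(th)-Zv*np.sin(th);x=Zv*np.cos(th)+h*np.sin(th)
    return at+Zv*(AX+dz)+s*z,frame(x,z)
E
python3 - <<'E'
from plan import *
q0=np.array([-.0654,.2003,1.6092,-.4805,1.5527,.4485])
for th in np.radians([30,37,45]):
    g,e=ik(*gpose(th),q0);print("G",np.degrees(th).round(),e.round(4),g)
    for psi in np.radians(range(-180,180,20)):
        best=None
        for s in (g,q0,np.r_[-.9,.3,1.9,1.2,1.2,1],np.r_[-.9,.3,1.9,-1,1.2,-1],np.r_[-.5,.5,1.7,.1,.5,-1.5],np.r_[-.5,.5,1.7,.1,.5,1.5],np.r_[-.5,.5,1.7,3,1,1.5]):
            q,e=ik(*ppose(th,psi),s)
            if best is None or e<best[1]-1e-4: best=(q,e)
        if best[1]<1e-3:print("  P",np.degrees(psi).round(),best[0])
E
```

```text
G 30.0 0.0 [ 0.052  0.634  1.703 -0.488  1.145  0.828]
  P -180.0 [-0.492  1.112  0.899 -0.484  2.069 -2.079]
  P -160.0 [-0.39   1.033  1.086 -0.654  1.861 -2.214]
  P -140.0 [-0.303  0.937  1.317 -0.818  1.617 -2.283]
  P -120.0 [-0.241  0.837  1.572 -1.017  1.359 -2.287]
  P -60.0 [-0.444  0.633  2.32   3.822  0.896 -1.707]
  P -40.0 [-0.768  0.639  2.468  3.07   1.012 -1.568]
  P -20.0 [-1.109  0.637  2.46   2.363  1.015 -1.535]
  P 0.0 [-1.281  0.634  2.301  1.738  1.    -1.336]
  P 20.0 [-1.307  0.675  2.069  1.276  1.124 -1.129]
  P 40.0 [-1.259  0.751  1.811  0.973  1.329 -1.021]
  P 60.0 [-1.174  0.846  1.548  0.76   1.561 -0.999]
  P 80.0 [-1.071  0.946  1.294  0.588  1.792 -1.045]
  P 100.0 [-0.957  1.041  1.066  0.417  2.003 -1.157]
  P 120.0 [-0.839  1.118  0.885  0.218  2.165 -1.342]
  P 140.0 [-0.72   1.162  0.784 -0.024  2.243 -1.597]
  P 160.0 [-0.603  1.159  0.789 -0.274  2.208 -1.866]
G 37.0 0.0 [ 0.101  0.697  1.647 -0.553  1.249  0.896]
  P -180.0 [-0.505  1.033  0.984 -0.429  1.95  -2.06 ]
  P -160.0 [-0.41   0.961  1.15  -0.594  1.759 -2.215]
  P -140.0 [-0.33 
[... 1060 characters left out ...]
53]
  P -100.0 [-0.321  0.611  1.839 -1.082  0.914 -2.492]
  P -60.0 [-0.525  0.459  2.22   4.131  0.436 -2.127]
  P -40.0 [-0.757  0.422  2.322  3.033  0.39  -1.511]
  P -20.0 [-0.994  0.424  2.317  2.092  0.513 -1.072]
  P 0.0 [-1.141  0.464  2.205  1.478  0.702 -0.875]
  P 20.0 [-1.187  0.533  2.027  1.091  0.922 -0.81 ]
  P 40.0 [-1.165  0.62   1.818  0.835  1.151 -0.825]
  P 60.0 [-1.105  0.713  1.602  0.647  1.376 -0.894]
  P 80.0 [-1.022  0.805  1.395  0.487  1.583 -1.006]
  P 100.0 [-0.927  0.886  1.213  0.332  1.76  -1.162]
  P 120.0 [-0.825  0.949  1.075  0.165  1.887 -1.361]
  P 140.0 [-0.722  0.982  1.    -0.018  1.944 -1.594]
  P 160.0 [-0.62   0.981  1.004 -0.203  1.917 -1.834]
```

Kinematics fit to about 0.1 mm. I'll grasp the neck at 37° tilt, and a pure 90° turn about the closing axis then stands the stamp up within joint range. Next is the move helper.

```bash
cat > mv.py <<'E'
from plan import *
from bench import get_obs
def state():
    o=get_obs();return np.array(o["ee_pos"]),R.from_quat(o["orientation"]),o
def rows(x0,T0,x1,T1,v=.045,n=None):
    w=(T0.inv()*T1).as_rotvec();d=x1-x0
    n=n or max(1,int(np.ceil(max(np.linalg.norm(d)/v,np.degrees(np.abs(w)).max()/5.9))))
    for i in range(n):
        T=T0*R.from_rotvec(w*i/n);print([round(float(k),3)+0. for k in np.r_[T.inv().apply(d/n)/.5,np.degrees(w/n)/6]])
def show(o): print(o["clock"],np.array(o["joints"]),o["ee_pos"],np.array(o["ft_force"]),o["gripper_width"],o["finger_force"])
E
cat > go1.py <<'E'
from mv import *
x,T,o=state();show(o)
th=np.radians(37);g,G=gpose(th,.014)
p=g-.09*G.as_matrix()[:,2]
print("pre",p);rows(x,T,p,G);print("down");rows(p,G,g,G,v=.03)
E
python3 go1.py
```

```text
4.3 [-0.069  0.197  1.609 -0.479  1.552  0.446] [ 0.434 -0.082  0.281] [ 0.029 -0.528 -0.722] 0.08518436774174862 0.0
pre [0.517 0.032 0.081]
[0.073, 0.008, 0.035, 0.034, -0.199, 0.057]
[0.074, 0.008, 0.033, 0.034, -0.199, 0.057]
[0.075, 0.008, 0.032, 0.034, -0.199, 0.057]
[0.076, 0.007, 0.03, 0.034, -0.199, 0.057]
[0.076, 0.007, 0.028, 0.034, -0.199, 0.057]
[0.077, 0.007, 0.027, 0.034, -0.199, 0.057]
down
[0.0, 0.0, 0.045, 0.0, 0.0, 0.0]
[0.0, 0.0, 0.045, 0.0, 0.0, 0.0]
[0.0, 0.0, 0.045, 0.0, 0.0, 0.0]
[0.0, 0.0, 0.045, 0.0, 0.0, 0.0]
```

Request:
arm_command --pt "0.073 0.008 0.035 0.034 -0.2 0.057" --pt "0.074 0.008 0.033 0.034 -0.2 0.057" --pt "0.075 0.008 0.032 0.034 -0.2 0.057" --pt "0.076 0.007 0.03 0.034 -0.2 0.057" --pt "0.076 0.007 0.028 0.034 -0.2 0.057"

```text
clock: 4.8
ee_pos: [0.5036, 0.0115, 0.1138]
orientation: [0.817, 0.488, -0.263, 0.159]
ft_force: [0.2, 0.1, -0.4]
gripper_width: 0.0855
finger_force: 0.0
```

Request:
arm_command --pt "0.077 0.007 0.027 0.034 -0.2 0.057" --pt "0 0 0 0 0 0"

```text
clock: 5.0
ee_pos: [0.5155, 0.0314, 0.0746]
orientation: [0.814, 0.486, -0.276, 0.161]
ft_force: [-0.1, 0.1, -0.6]
gripper_width: 0.0854
finger_force: 0.0
```

```bash
python3 go1.py; python3 - <<'E'
from h import *
c=cam("wrist");w=capture("wrist");save("w3",w)
from plan import *
for ax in (0,.049,.108): 
    p=proj(c,face+a*ax);print(p);cv2.circle(w,tuple(int(v) for v in p),3,(0,0,255),-1)
save("w3a",w)
E
```

```text
5.0 [ 0.171  0.66   1.502 -0.497  1.442  0.848] [0.516 0.031 0.075] [-0.094  0.109 -0.563] 0.08544876088059503 0.0
pre [0.517 0.032 0.081]
[-0.006, 0.002, -0.011, -0.065, 0.049, 0.027]
down
[0.0, 0.0, 0.045, 0.0, 0.0, 0.0]
[0.0, 0.0, 0.045, 0.0, 0.0, 0.0]
[0.0, 0.0, 0.045, 0.0, 0.0, 0.0]
[0.0, 0.0, 0.045, 0.0, 0.0, 0.0]
[257.531 235.819]
[257.559 204.032]
[257.61  147.043]
```

View pics/w3a.png

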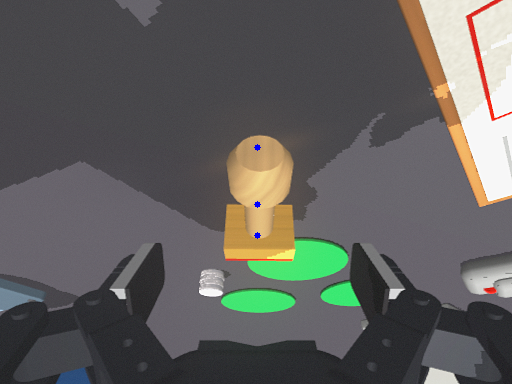

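The overlay puts my axis points within 2–3 px of the stamp's tip, neck and foot. I'm descending and gripping.

Request:
arm_command --pt "-0.006 0.002 0.034 -0.06 0.05 0.03" --pt "0 0 0.045 0 0 0" --pt "0 0 0.045 0 0 0" --pt "0 0 0.045 0 0 0" --pt "0 0 0 0 0 0"

```text
clock: 5.55
ee_pos: [0.4913, -0.0192, 0.016]
orientation: [0.816, 0.484, -0.27, 0.165]
ft_force: [-0.1, 0.3, 0.6]
gripper_width: 0.085
finger_force: 0.0
```

```bash
python3 go1.py;python3 -c "
from plan import *;g,G=gpose(np.radians(37),.014);print('g',g)"
```

```text
5.55 [ 0.096  0.683  1.648 -0.554  1.255  0.894] [ 0.491 -0.019  0.016] [-0.102  0.267  0.642] 0.08499191125221224 0.0
pre [0.517 0.032 0.081]
[0.007, -0.002, -0.086, 0.019, -0.01, -0.036]
[0.007, -0.002, -0.086, 0.019, -0.01, -0.036]
down
[0.0, 0.0, 0.045, 0.0, 0.0, 0.0]
[0.0, 0.0, 0.045, 0.0, 0.0, 0.0]
[0.0, 0.0, 0.045, 0.0, 0.0, 0.0]
[0.0, 0.0, 0.045, 0.0, 0.0, 0.0]
g [ 0.491 -0.016  0.009]
```

Request:
arm_command --pt "0.014 -0.004 0.008 0 0 0" --pt "0 0 0 0 0 0"

```text
clock: 5.75
ee_pos: [0.4937, -0.0128, 0.0087]
orientation: [0.816, 0.485, -0.268, 0.166]
ft_force: [0.8, 1.1, -0.4]
gripper_width: 0.0855
finger_force: 0.0
```

Request:
arm_command --pt "0 0 0 0 0 0" --pt "0 0 0 0 0 0" --pt "0 0 0 0 0 0" --pt "0 0 0 0 0 0" --pt "0 0 0 0 0 0" --fingers -1 --grip_force 60

```text
clock: 6.25
ee_pos: [0.4928, -0.0141, 0.0095]
orientation: [0.815, 0.485, -0.27, 0.167]
ft_force: [-2.1, -2.0, 11.4]
gripper_width: 0.0204
finger_force: 73.5
```

Request:
arm_command --pt "0 0 0 0 0 0" --pt "0 0 0 0 0 0"

```text
clock: 6.45
ee_pos: [0.4928, -0.014, 0.0095]
orientation: [0.815, 0.485, -0.27, 0.167]
ft_force: [-1.9, -1.4, 9.9]
gripper_width: 0.0202
finger_force: 73.4
```

Grip confirmed at 20 mm on the 22 mm neck. Now I'll save the in-hand pose and plan the lift and carry.

```bash
cat > go2.py <<'E'
from mv import *
import sys
x,T,o=state();show(o)
if sys.argv[1]=="save": np.savez("hand.npz",f=T.inv().apply(face-x),ax=T.inv().apply(a),q=T.as_quat(),x=x)
d=np.load("hand.npz");Tg=R.from_quat(d["q"]);k=np.cross(a,Zv)
Tp=R.from_rotvec(k*np.pi/2)*Tg
ax=T.apply(d["ax"]);print("axis now",ax,"face now",x+T.apply(d["f"]))
def tgt(dz): return mat+Zv*dz-Tp.apply(d["f"])
print("lift");l=x+Zv*.13;rows(x,T,l,T)
print("carry");rows(l,T,tgt(.06),Tp)
print("direct");rows(x,T,tgt(.06),Tp)
print("ik",ik(tgt(0),Tp,np.r_[-1.1,.7,1.6,.6,1.4,-.9]))
E
python3 go2.py save
```

```text
6.45 [ 0.107  0.696  1.644 -0.556  1.25   0.907] [ 0.493 -0.014  0.01 ] [-1.856 -1.405  9.939] 0.020209344851177896 73.37956052753725
axis now [0.475 0.88  0.   ] face now [ 0.472 -0.051  0.02 ]
lift
[-0.052, 0.001, -0.069, 0.0, 0.0, 0.0]
[-0.052, 0.001, -0.069, 0.0, 0.0, 0.0]
[-0.052, 0.001, -0.069, 0.0, 0.0, 0.0]
carry
[-0.021, 0.018, 0.021, 0.005, 0.937, 0.008]
[-0.023, 0.018, 0.019, 0.005, 0.937, 0.008]
[-0.025, 0.018, 0.017, 0.005, 0.937, 0.008]
[-0.026, 0.018, 0.014, 0.005, 0.937, 0.008]
[-0.028, 0.018, 0.012, 0.005, 0.937, 0.008]
[-0.029, 0.018, 0.009, 0.005, 0.937, 0.008]
[-0.029, 0.018, 0.006, 0.005, 0.937, 0.008]
[-0.03, 0.018, 0.003, 0.005, 0.937, 0.008]
[-0.03, 0.018, 0.0, 0.005, 0.937, 0.008]
[-0.03, 0.018, -0.003, 0.005, 0.937, 0.008]
[-0.029, 0.018, -0.006, 0.005, 0.937, 0.008]
[-0.029, 0.018, -0.009, 0.005, 0.937, 0.008]
[-0.028, 0.018, -0.011, 0.005, 0.937, 0.008]
[-0.026, 0.018, -0.014, 0.005, 0.937, 0.008]
[-0.025, 0.018, -0.017, 0.005, 0.937, 0.008]
[-0.023, 0.018, -0.019, 0.005, 0.937, 0.008]
direct
[-0.031, 0.018, 0.008, 0.005, 0.937, 0.008]
[-0.032, 0.018, 0.005, 0.005, 0.937, 0.008]
[-0.032, 0.018, 0.002, 0.005, 0.937, 0.008]
[-0.032, 0.018, -0.001, 0.005, 0.937, 0.008]
[-0.032, 0.018, -0.004, 0.005, 0.937, 0.008]
[-0.031, 0.018, -0.007, 0.005, 0.937, 0.008]
[-0.03, 0.018, -0.01, 0.005, 0.937, 0.008]
[-0.029, 0.018, -0.013, 0.005, 0.937, 0.008]
[-0.028, 0.018, -0.016, 0.005, 0.937, 0.008]
[-0.026, 0.018, -0.019, 0.005, 0.937, 0.008]
[-0.024, 0.018, -0.021, 0.005, 0.937, 0.008]
[-0.022, 0.018, -0.023, 0.005, 0.937, 0.008]
[-0.019, 0.018, -0.025, 0.005, 0.937, 0.008]
[-0.017, 0.018, -0.027, 0.005, 0.937, 0.008]
[-0.014, 0.018, -0.029, 0.005, 0.937, 0.008]
[-0.011, 0.018, -0.03, 0.005, 0.937, 0.008]
ik (array([-1.142,  0.783,  1.557,  0.699,  1.492, -0.954]), np.float64(3.6779979062373503e-10))
```

Request:
arm_command --pt "-0.052 0 -0.069 0 0 0" --pt "-0.052 0 -0.069 0 0 0" --pt "-0.052 0 -0.069 0 0 0" --pt "-0.021 0.018 0.021 0 0.94 0" --pt "-0.023 0.018 0.019 0 0.94 0"

```text
clock: 6.95
ee_pos: [0.4948, -0.0462, 0.1341]
orientation: [0.838, 0.5, -0.185, 0.118]
ft_force: [-0.5, 0.3, -2.7]
gripper_width: 0.0203
finger_force: 70.3
```

Request:
arm_command --pt "-0.025 0.018 0.017 0 0.94 0" --pt "-0.026 0.018 0.014 0 0.94 0" --pt "-0.028 0.018 0.012 0 0.94 0" --pt "-0.029 0.018 0.009 0 0.94 0" --pt "-0.029 0.018 0.006 0 0.94 0"

```text
clock: 7.45
ee_pos: [0.4977, -0.1345, 0.1226]
orientation: [0.858, 0.513, 0.024, -0.008]
ft_force: [-0.6, 1.0, -1.6]
gripper_width: 0.0204
finger_force: 70.2
```

Request:
arm_command --pt "-0.03 0.018 0.003 0 0.94 0" --pt "-0.03 0.018 0 0 0.94 0" --pt "-0.03 0.018 -0.003 0 0.94 0" --pt "-0.029 0.018 -0.006 0 0.94 0" --pt "0 0 0 0 0 0"

```text
clock: 7.95
ee_pos: [0.5003, -0.2078, 0.1126]
orientation: [0.839, 0.498, 0.19, -0.108]
ft_force: [-1.3, -0.2, -1.7]
gripper_width: 0.02
finger_force: 70.1
```

```bash
python3 go2.py x | grep -v lift | sed '/carry/,/direct/d'
```

```text
7.95 [-0.877  0.398  1.745  0.442  1.199 -0.583] [ 0.5   -0.208  0.113] [-1.331 -0.244 -1.728] 0.020033862789399257 70.07459754589945
axis now [0.218 0.412 0.885] face now [ 0.486 -0.233  0.079]
[0.037, 0.001, -0.078, 0.0, 0.0, 0.0]
[0.037, 0.001, -0.078, 0.0, 0.0, 0.0]
[0.037, 0.001, -0.078, 0.0, 0.0, 0.0]
[-0.026, 0.017, -0.01, 0.005, 0.925, 0.016]
[-0.025, 0.017, -0.012, 0.005, 0.925, 0.016]
[-0.024, 0.017, -0.015, 0.005, 0.925, 0.016]
[-0.022, 0.017, -0.017, 0.005, 0.925, 0.016]
[-0.021, 0.017, -0.019, 0.005, 0.925, 0.016]
ik (array([-1.142,  0.783,  1.557,  0.699,  1.492, -0.954]), np.float64(3.6779979062373503e-10))
```

Weight shows (−1.7 N), so the stamp is held. I'm finishing the carry.

Request:
arm_command --pt "-0.026 0.017 -0.01 0 0.925 0.016" --pt "-0.025 0.017 -0.012 0 0.925 0.016" --pt "-0.024 0.017 -0.015 0 0.925 0.016" --pt "-0.022 0.017 -0.017 0 0.925 0.016" --pt "-0.021 0.017 -0.019 0 0.925 0.016"

```text
clock: 8.45
ee_pos: [0.5055, -0.2852, 0.1089]
orientation: [0.769, 0.457, 0.385, -0.226]
ft_force: [1.7, 1.0, -1.7]
gripper_width: 0.0202
finger_force: 70.0
```

Request:
arm_command --pt "0 0 0 0 0 0" --pt "0 0 0 0 0 0"

```text
clock: 8.65
ee_pos: [0.5051, -0.2846, 0.1078]
orientation: [0.77, 0.457, 0.383, -0.227]
ft_force: [0.9, 0.3, -2.2]
gripper_width: 0.0199
finger_force: 70.0
```

```bash
python3 go2.py x | sed '/lift/,/direct/d'; python3 - <<'E'
from h import *
from mv import *
x,T,o=state();d=np.load("hand.npz");f=x+T.apply(d["f"]);ax=T.apply(d["ax"])
ims=[]
for n,(w,hh) in (("side",(50,60)),("top",(50,60))):
    c=cam(n);im=capture(n);save("p_"+n,im)
    p=[proj(c,f+ax*k) for k in(0,.108)];print(n,p,proj(c,mat))
    for q in p: cv2.circle(im,tuple(int(round(v)) for v in q),1,(0,0,255),-1)
    u,v=map(int,p[0]);ims.append(cv2.resize(im[v-60:v+40,u-60:u+60],(600,500)))
save("p1",cv2.resize(np.hstack(ims),(800,334)))
E
```

```text
8.65 [-1.136  0.693  1.547  0.697  1.567 -0.888] [ 0.505 -0.285  0.108] [ 0.877  0.255 -2.216] 0.019931803849406068 70.00271189957857
axis now [0.    0.002 1.   ] face now [ 0.5   -0.294  0.065]
[-0.007, 0.003, -0.007, -0.027, 0.014, 0.028]
ik (array([-1.142,  0.783,  1.557,  0.699,  1.492, -0.954]), np.float64(3.6779979062373503e-10))
side [array([290.736, 154.059]), array([292.618, 128.61 ])] [290.454 167.037]
top [array([352.262, 203.459]), array([361.339, 201.325])] [349.438 204.825]
```

View pics/p1.png

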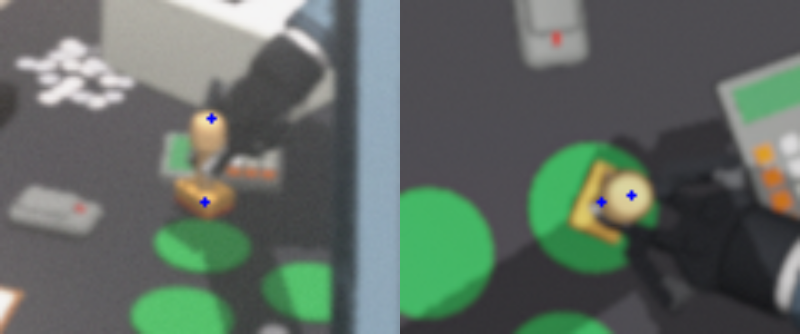

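The stamp hangs upright over the mat; the predicted face (side 205,202) and knob tip (top 630,195) fall where the stamp shows. Now I'll lower it.

```bash
python3 - <<'E'
from go2 import * 
E
python3 - x <<'E'
from mv import *
x,T,o=state()
rows(x,T,x+np.array([-.0015,-.0045,-.056]),T,v=.02);print(T.inv().apply([0,0,-.002])/.5)
E
```

```text
8.75 [-1.134  0.69   1.547  0.698  1.568 -0.888] [ 0.506 -0.284  0.109] [ 0.327  0.843 -2.093] 0.0202197754983804 70.00284267123789
[-0.032, 0.0, 0.02, 0.0, 0.0, 0.0]
[-0.032, 0.0, 0.02, 0.0, 0.0, 0.0]
[-0.032, 0.0, 0.02, 0.0, 0.0, 0.0]
[-0.003 -0.     0.002]Traceback (most recent call last):
  File "<stdin>", line 1, in <module>
  File "go2.py", line 4, in <module>
    if sys.argv[1]=="save": np.savez("hand.npz",f=T.inv().apply(face-x),ax=T.inv().apply(a),q=T.as_quat(),x=x)
       ~~~~~~~~^^^
IndexError: list index out of range
```

Request:
arm_command --pt "-0.032 0 0.02 0 0 0" --pt "-0.032 0 0.02 0 0 0" --pt "-0.032 0 0.02 0 0 0" --pt "0 0 0 0 0 0" --pt "0 0 0 0 0 0"

```text
clock: 9.25
ee_pos: [0.5029, -0.289, 0.0512]
orientation: [0.77, 0.457, 0.384, -0.227]
ft_force: [-0.6, -0.2, -2.1]
gripper_width: 0.0204
finger_force: 60.6
```

Request:
arm_command --pt "-0.003 0 0.002 0 0 0" --pt "0 0 0 0 0 0"

```text
clock: 9.45
ee_pos: [0.5031, -0.2895, 0.0504]
orientation: [0.77, 0.457, 0.384, -0.226]
ft_force: [-0.7, 0.6, -1.6]
gripper_width: 0.0202
finger_force: 60.6
```

Request:
arm_command --pt "-0.003 0 0.002 0 0 0" --pt "0 0 0 0 0 0"

```text
clock: 9.65
ee_pos: [0.5033, -0.2898, 0.0494]
orientation: [0.77, 0.457, 0.384, -0.225]
ft_force: [-0.7, 0.3, -0.3]
gripper_width: 0.0205
finger_force: 60.8
```

```bash
python3 go2.py x | sed '/lift/,/direct/d'
```

```text
9.65 [-1.143  0.78   1.557  0.697  1.495 -0.957] [ 0.503 -0.29   0.049] [-0.656  0.348 -0.334] 0.020472122586476637 60.76581278233789
axis now [-0.003  0.003  1.   ] face now [ 0.498 -0.299  0.006]
[0.046, 0.001, -0.034, -0.004, 0.004, 0.026]
[0.046, 0.001, -0.034, -0.004, 0.004, 0.026]
ik (array([-1.142,  0.783,  1.557,  0.699,  1.492, -0.954]), np.float64(3.6779979062373503e-10))
```

Request:
arm_command --pt "-0.003 0 0.002 0 0 0" --pt "0 0 0 0 0 0"

```text
clock: 9.85
ee_pos: [0.5034, -0.29, 0.0492]
orientation: [0.769, 0.457, 0.385, -0.225]
ft_force: [-2.6, -1.3, 9.6]
gripper_width: 0.0197
finger_force: 61.7
```

Request:
arm_command --pt "-0.002 0 0.0015 0 0 0" --pt "0 0 0 0 0 0"

```text
clock: 10.05
ee_pos: [0.5034, -0.2901, 0.0492]
orientation: [0.769, 0.457, 0.386, -0.226]
ft_force: [-4.4, -2.3, 15.7]
gripper_width: 0.0204
finger_force: 62.1
```

Firmly seated. I'll release, then back straight out along the fingers.

Request:
arm_command --pt "0.001 0 -0.001 0 0 0" --pt "0 0 0 0 0 0" --pt "0 0 0 0 0 0" --pt "0 0 0 0 0 0" --pt "0 0 0 0 0 0" --fingers 1

```text
clock: 10.55
ee_pos: [0.503, -0.2898, 0.0464]
orientation: [0.77, 0.457, 0.384, -0.226]
ft_force: [0.4, -0.8, 0.5]
gripper_width: 0.0854
finger_force: 0.0
```

Request:
arm_command --pt "0 0 0 0 0 0" --pt "0 0 -0.03 0 0 0" --pt "0 0 -0.06 0 0 0" --pt "0 0 -0.09 0 0 0" --pt "0 0 -0.09 0 0 0"

```text
clock: 11.05
ee_pos: [0.4501, -0.3853, 0.1295]
orientation: [0.77, 0.457, 0.384, -0.226]
ft_force: [0.4, -0.0, 0.2]
gripper_width: 0.0854
finger_force: 0.0
```

```bash
python3 - <<'E'
from h import *
from mv import *
x,T,o=state();show(o)
ims=[]
for n in ("side","top"):
    c=cam(n);im=capture(n);save("q_"+n,im)
    for q in("stamp",):
        for k in landmark_of(n,q)[:1]:
            p=np.array(k["at"])*[512,384];print(n,p,onz(c,p,.004))
    for k in masks_of(n,"stamp")[:1]:
        m=k["mask"];print(k["score"],m.sum(),k["extent"])
    p=proj(c,mat);pt=proj(c,mat+[0,0,.108]);print(p,pt)
    u,v=map(int,p);ims.append(cv2.resize(im[v-60:v+40,u-60:u+60],(600,500)))
save("q1",cv2.resize(np.hstack(ims),(800,334)))
E
```

```text
11.05 [-1.268  0.747  1.363  0.623  1.735 -0.896] [ 0.45  -0.385  0.129] [ 0.44  -0.049  0.229] 0.08539763071179232 0.0
side [278.374 250.406] [0.354 0.149 0.004]
0.79 328 [0.5457, 0.3734, 0.5813, 0.4438]
[290.454 167.037] [292.305 142.656]
top [349.389 206.285] [ 0.494 -0.298  0.004]
0.81 375 [0.6611, 0.5083, 0.7215, 0.5555]
[349.438 204.825] [357.928 202.909]
```

View pics/q1.png

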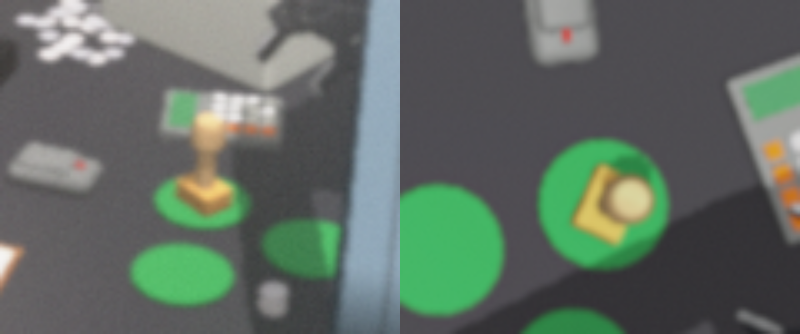

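The stamp stands upright in the mat's middle (side foot 205,192; top foot about 600,205). Next is the pose above the knob, tool down.

```bash
cat > go3.py <<'E'
from mv import *
import sys
def down(az): 
    az=np.radians(az);return frame(np.array([np.cos(az),np.sin(az),0]),-Zv)
v=[float(k) for k in sys.argv[1:6]]
x,T,o=state();show(o);print("az",np.degrees(np.arctan2(*T.as_matrix()[[1,0],0])),"tilt",np.degrees(np.arccos(-T.as_matrix()[2,2])))
rows(x,T,np.array(v[:3]),down(v[3]),v=v[4]);print("ik",ik(np.array(v[:3]),down(v[3]),np.array(o["joints"])))
E
python3 go3.py .4985 -.2985 .2 61.6 .045
```

```text
11.35 [-1.266  0.748  1.368  0.624  1.731 -0.898] [ 0.451 -0.383  0.128] [-0.074  1.463 -1.04 ] 0.08548687654045828 0.0
az 61.475915410369325 tilt 52.95571290104639
[0.026, 0.0, 0.008, 0.005, -0.981, -0.004]
[0.026, 0.0, 0.005, 0.005, -0.981, -0.004]
[0.027, 0.0, 0.002, 0.005, -0.981, -0.004]
[0.027, 0.0, -0.001, 0.005, -0.981, -0.004]
[0.027, 0.0, -0.003, 0.005, -0.981, -0.004]
[0.026, 0.0, -0.006, 0.005, -0.981, -0.004]
[0.025, 0.0, -0.009, 0.005, -0.981, -0.004]
[0.024, 0.0, -0.011, 0.005, -0.981, -0.004]
[0.023, 0.0, -0.014, 0.005, -0.981, -0.004]
ik (array([-0.731,  0.336,  1.506, -0.   ,  1.3  , -0.236]), np.float64(3.923209540038404e-10))
```

Request:
arm_command --pt "0.064 0 -0.048 0 0 0" --pt "0.026 0 0.008 0 -0.98 0" --pt "0.026 0 0.005 0 -0.98 0" --pt "0.027 0 0.002 0 -0.98 0" --pt "0.027 0 -0.001 0 -0.98 0"

```text
clock: 11.85
ee_pos: [0.4718, -0.3442, 0.1998]
orientation: [0.832, 0.494, 0.218, -0.128]
ft_force: [-0.1, 1.5, -0.4]
gripper_width: 0.0854
finger_force: 0.0
```

Request:
arm_command --pt "0.027 0 -0.003 0 -0.98 0" --pt "0.026 0 -0.006 0 -0.98 0" --pt "0.025 0 -0.009 0 -0.98 0" --pt "0.024 0 -0.011 0 -0.98 0" --pt "0.023 0 -0.014 0 -0.98 0"

```text
clock: 12.35
ee_pos: [0.4973, -0.2969, 0.2398]
orientation: [0.86, 0.51, -0.001, 0.002]
ft_force: [-0.3, -0.4, -0.8]
gripper_width: 0.0854
finger_force: 0.0
```

Request:
arm_command --pt "0 0 0 0 0 0" --pt "0 0 0 0 0 0"

```text
clock: 12.55
ee_pos: [0.4976, -0.2966, 0.2392]
orientation: [0.859, 0.511, 0.001, 0.001]
ft_force: [0.4, -1.6, -0.3]
gripper_width: 0.0855
finger_force: 0.0
```

```bash
python3 go3.py .4985 -.2985 .12 61.6 .045; python3 - <<'E'
from h import *
from mv import *
c=cam("wrist");im=capture("wrist");save("k1",im)
print(proj(c,mat),proj(c,mat+[0,0,.108]),proj(c,mat+[0,0,.089]))
for q in("stamp","rest"):
    for k in landmark_of("wrist",q)[:2]:
        p=np.array(k["at"])*[512,384];print(q,k["score"],p,onz(c,p,.004))
for k in masks_of("wrist","stamp")[:1]: print(k["score"],k["mask"].sum(),np.array(k["extent"])*[512,384,512,384])
E
```

```text
12.55 [-0.731  0.305  1.452  0.001  1.383 -0.234] [ 0.498 -0.297  0.239] [ 0.358 -1.573 -0.261] 0.08552033224392723 0.0
az 61.515306976207796 tilt 0.11856901745761486
[-0.001, 0.001, 0.079, 0.006, -0.003, -0.005]
[-0.001, 0.001, 0.079, 0.006, -0.003, -0.005]
[-0.001, 0.001, 0.079, 0.006, -0.003, -0.005]
ik (array([-0.731,  0.408,  1.609, -0.   ,  1.125, -0.236]), np.float64(1.950101088698341e-09))
[257.028 156.956] [257.46  181.313] [257.362 175.806]
stamp 0.64 [256.922 155.29 ] [ 0.499 -0.297  0.004]
rest 0.85 [141.978 188.314] [ 0.355 -0.265  0.004]
rest 0.6 [171.776  59.904] [ 0.468 -0.158  0.004]
0.78 2520 [233.779 140.813 282.88  201.216]
```

View pics/k1.png

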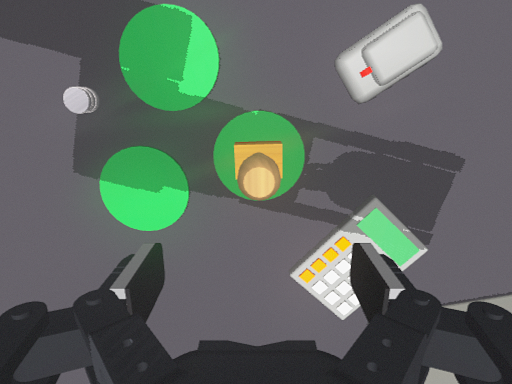

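Wrist view: the stamp is on the mat with its knob tip at (258,182), 1 px from where predicted, square to the gripper. I'm descending over the knob and gripping.

Request:
arm_command --pt "0 0.002 0.08 0 0 0" --pt "0 0.002 0.08 0 0 0" --pt "0 0 0.08 0 0 0" --pt "0 0 0.08 0 0 0" --pt "0 0 0.016 0 0 0"

```text
clock: 13.25
ee_pos: [0.4959, -0.2988, 0.0668]
orientation: [0.861, 0.509, -0.001, -0.003]
ft_force: [0.1, 0.4, -0.7]
gripper_width: 0.0857
finger_force: 0.0
```

Request:
arm_command --pt "0 0 0 0 0 0" --pt "0 0 0 0 0 0"

```text
clock: 13.45
ee_pos: [0.5003, -0.3016, 0.0737]
orientation: [0.861, 0.509, 0.001, 0.003]
ft_force: [0.3, -1.2, -0.1]
gripper_width: 0.0852
finger_force: 0.0
```

```bash
python3 go3.py .4985 -.2985 .07 61.6 .045
```

```text
13.45 [-0.734  0.462  1.653  0.001  1.02  -0.232] [ 0.5   -0.302  0.074] [ 0.275 -1.244 -0.065] 0.08524004251668253 0.0
az 61.22726418374935 tilt 0.3501763520789583
[0.004, -0.006, 0.007, 0.058, 0.008, -0.062]
ik (array([-0.731,  0.465,  1.659, -0.   ,  1.018, -0.236]), np.float64(7.813371778541263e-11))
```

Request:
arm_command --pt "0.004 -0.006 0.005 0 0 -0.06" --pt "0 0 0 0 0 0" --pt "0 0 0 0 0 0"

```text
clock: 13.75
ee_pos: [0.4984, -0.2972, 0.0708]
orientation: [0.859, 0.513, 0.001, 0.003]
ft_force: [0.7, 0.5, 0.3]
gripper_width: 0.0857
finger_force: 0.0
```

Request:
arm_command --pt "0 0 0 0 0 0" --pt "0 0 0 0 0 0" --pt "0 0 0 0 0 0" --pt "0 0 0 0 0 0" --pt "0 0 0 0 0 0" --fingers -1 --grip_force 50

```text
clock: 14.25
ee_pos: [0.4983, -0.2972, 0.0699]
orientation: [0.859, 0.512, 0.001, 0.002]
ft_force: [-0.2, 0.8, 2.4]
gripper_width: 0.0388
finger_force: 50.0
```

```bash
python3 go3.py .4985 -.2985 .20 61.6 .045; python3 - <<'E'
from h import *
from mv import *
c=cam("top");im=cv2.imread("pics/top0.png")
# slip orientation: white paper+board mask via network; box by red thin pixels
T=capture("top")
hs=cv2.cvtColor(T,cv2.COLOR_RGB2HSV).astype(int)
for k in masks_of("top","slip")[:1]:
    pts=np.argwhere(k["mask"])[:,::-1].astype(np.float32);r=cv2.minAreaRect(pts);b=cv2.boxPoints(r)
    print(k["score"],np.array([onz(c,p,.006) for p in b]));w=np.array([onz(c,p,.006) for p in b])
    for i in range(4):
        e=w[(i+1)%4]-w[i];print(np.linalg.norm(e),np.degrees(np.arctan2(e[1],e[0])))
    print("centre",w.mean(0))
E
```

```text
14.25 [-0.73   0.462  1.666  0.001  1.01  -0.236] [ 0.498 -0.297  0.07 ] [-0.225  0.848  2.403] 0.038836962658177404 49.958590028186336
az 61.646477530562954 tilt 0.2561853026934364
[-0.001, 0.001, -0.087, 0.014, 0.002, 0.003]
[-0.001, 0.001, -0.087, 0.014, 0.002, 0.003]
[-0.001, 0.001, -0.087, 0.014, 0.002, 0.003]
ik (array([-0.731,  0.336,  1.506,  0.   ,  1.3  , -0.236]), np.float64(1.887379141862766e-14))
0.76 [[ 0.753  0.116  0.006]
 [ 0.79  -0.091  0.006]
 [ 0.639 -0.116  0.006]
 [ 0.603  0.09   0.006]]
0.2108544091194348 -79.90080534188785
0.15282247239831342 -170.5961589097453
0.20920374748269724 99.92474611878846
0.15217439156710488 10.022759047591347
centre [ 0.696 -0.     0.006]
```

Knob gripped at 38.8 mm. I'm lifting and carrying to a vantage short of the pot.

Request:
arm_command --pt "0 0 -0.05 0 0 0" --pt "0 0 -0.08 0 0 0" --pt "0 0 -0.08 0 0 0" --pt "0 0 -0.08 0 0 0" --pt "0 0 -0.07 0 0 0"

```text
clock: 14.85
ee_pos: [0.4971, -0.2963, 0.2508]
orientation: [0.859, 0.512, 0.001, 0.001]
ft_force: [1.2, -1.4, -2.4]
gripper_width: 0.0387
finger_force: 50.9
```

Request:
arm_command --pt "0.063 -0.05 0 0 0 0" --pt "0.063 -0.05 0 0 0 0" --pt "0.063 -0.05 0 0 0 0" --pt "0.063 -0.05 0 0 0 0" --pt "0.063 -0.05 0 0 0 0"

```text
clock: 15.35
ee_pos: [0.461, -0.0969, 0.2482]
orientation: [0.859, 0.512, 0.0, 0.001]
ft_force: [1.1, 0.2, -1.8]
gripper_width: 0.0386
finger_force: 51.1
```

Request:
arm_command --pt "0.063 -0.05 0 0 0 0" --pt "0.063 -0.05 0 0 0 0" --pt "0.063 -0.05 0 0 0 0" --pt "0.063 -0.05 0 0 0 0" --pt "0.063 -0.05 0 0 0 0"

```text
clock: 15.85
ee_pos: [0.4258, 0.1008, 0.2478]
orientation: [0.859, 0.512, 0.0, 0.001]
ft_force: [1.2, 0.1, -1.3]
gripper_width: 0.039
finger_force: 51.1
```

Request:
arm_command --pt "0.063 -0.05 0 0 0 0" --pt "0.063 -0.05 0 0 0 0" --pt "0 0 0 0 0 0" --pt "0 0 0 0 0 0"

```text
clock: 16.25
ee_pos: [0.412, 0.1791, 0.2476]
orientation: [0.858, 0.514, -0.0, 0.002]
ft_force: [0.4, -0.4, -2.3]
gripper_width: 0.0381
finger_force: 51.3
```

```bash
cat > look.py <<'E'
from h import *
from mv import *
import sys
np.set_printoptions(precision=4,suppress=True)
n=sys.argv[1];x,T,o=state();show(o)
c=cam("wrist");im=capture("wrist");save(n,im);np.savez(n+".npz",K=c[0],R=c[1],t=c[2])
tf=x+T.apply([0,0,.0657]);print("face pred px",proj(c,tf))
for q,z in (("ink_top",.016),("print_box",.006),("inkpot",0)):
    for k in landmark_of("wrist",q)[:2]:
        p=np.array(k["at"])*[512,384];print(q,k["score"],p,onz(c,p,z))
hs=cv2.cvtColor(im,cv2.COLOR_RGB2HSV).astype(int);H,S,V=hs[...,0],hs[...,1],hs[...,2]
m=((H>100)&(H<130)&(S>120)).astype(np.uint8)|(((H<8)|(H>172))&(S>120)).astype(np.uint8)
k,l,s,ce=cv2.connectedComponentsWithStats(m)
for i in range(1,k):
    if s[i,4]>1500:
        pts=np.argwhere(l==i)[:,::-1].astype(np.float32);hull=cv2.convexHull(pts)[:,0]
        w=np.array([onz(c,p,.036)[:2] for p in hull],np.float32);print("blob",s[i],"circle z.036",cv2.minEnclosingCircle(w))
E
python3 look.py v1
```

```text
16.25 [ 0.1635  0.0626  1.7321 -0.0032  1.3459  0.6561] [0.412  0.1791 0.2476] [ 0.3826 -0.4378 -2.2604] 0.03810285244794016 51.29323672503233
face pred px [255.5926 203.4981]
ink_top 0.96 [259.4816  60.9024] [0.4659 0.2701 0.016 ]
print_box 0.56 [492.6976 163.8912] [0.6648 0.03   0.006 ]
inkpot 0.94 [259.1744  65.2032] [0.4642 0.2672 0.    ]
blob [ 210   12   93   99 6299] circle z.036 ((0.46089696884155273, 0.2688285708427429), 0.04806121811270714)
```

View pics/v1.png

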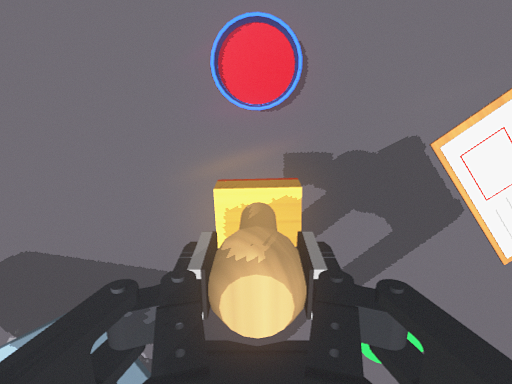

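Wrist view: the pot rim is centred near (257,61). Its fitted circle radius is 48.06 mm at z=0.036, matching the given 96 mm outside diameter. The held foot is square, with its front face edge at row about 179, columns 214–301. I'll check the in-hand offset and plan the dip.

```bash
python3 - <<'E'
from h import *
from mv import *
x,T,o=state();c=cam("wrist")
for dx in(0,.003):
  for y in(-.027,.027): print(dx,proj(c,x+T.apply([.02+dx,y,.0657])),proj(c,x+T.apply([.02+dx,y,.0657-.022])))
im=cv2.imread("pics/v1.png");h=cv2.cvtColor(im,cv2.COLOR_BGR2HSV).astype(int)
m=(h[...,1]>150)&(h[...,2]>110)
for col in(225,240,257,275,290): print(col,[ (r,*h[r,col]) for r in range(174,194,2)][:9])
for r in(185,200): 
    s=np.nonzero(m[r,190:330])[0]+190;print(r,s.min(),s.max())
E
python3 go3.py .4609 .2688 .13 61.6 .045
```

```text
0 [215.631 175.579] [211.205 184.795]
0 [295.59  175.595] [299.831 184.81 ]
0.003 [215.466 171.262] [211.002 180.05 ]
0.003 [295.75 171.28] [300.027 180.067]
225 [(174, np.int64(7), np.int64(33), np.int64(133)), (176, np.int64(8), np.int64(31), np.int64(132)), (178, np.int64(4), np.int64(43), np.int64(135)), (180, np.int64(7), np.int64(191), np.int64(183)), (182, np.int64(19), np.int64(159), np.int64(173)), (184, np.int64(18), np.int64(156), np.int64(170)), (186, np.int64(18), np.int64(152), np.int64(174)), (188, np.int64(20), np.int64(163), np.int64(220)), (190, np.int64(30), np.int64(123), np.int64(248))]
240 [(174, np.int64(4), np.int64(30), np.int64(134)), (176, np.int64(9), np.int64(31), np.int64(131)), (178, np.int64(6), np.int64(50), np.int64(139)), (180, np.int64(10), np.int64(185), np.int64(174)), (182, np.int64(19), np.int64(157), np.int64(172)), (184, np.int64(18), np.int64(161), np.int64(174)), (186, np.int64(18), np.int64(161), np.int64(173)), (188, np.int64(23), np.int64(161), np.int64(239)), (190, np.int64(30), np.int64(121), np.int64(248))]
257 [(174, np.int64(4), np.
[... 1122 characters left out ...]
64(158), np.int64(169)), (184, np.int64(18), np.int64(162), np.int64(164)), (186, np.int64(18), np.int64(165), np.int64(178)), (188, np.int64(30), np.int64(123), np.int64(249)), (190, np.int64(30), np.int64(125), np.int64(247))]
185 216 299
200 273 300
16.45 [ 0.159  0.062  1.731 -0.003  1.346  0.656] [0.413 0.177 0.248] [ 0.623  0.325 -2.221] 0.03866483282859075 51.293473429977894
az 61.543337000213775 tilt 0.2080467224255537
[0.052, -0.001, 0.059, 0.008, 0.003, -0.002]
[0.052, -0.001, 0.059, 0.008, 0.003, -0.002]
[0.052, -0.001, 0.059, 0.008, 0.003, -0.002]
[0.052, -0.001, 0.059, 0.008, 0.003, -0.002]
ik (array([0.319, 0.32 , 1.716, 0.   , 1.106, 0.814]), np.float64(5.798705114067136e-11))
```

In-hand offset is about (-2, +1) mm, yaw about 1.3°. Moving over the pot.

Request:
arm_command --pt "0.053 -0.001 0.059 0 0 0" --pt "0.053 -0.001 0.059 0 0 0" --pt "0.053 -0.001 0.059 0 0 0" --pt "0.053 -0.001 0.059 0 0 0" --pt "0 0 0 0 0 0"

```text
clock: 16.95
ee_pos: [0.4611, 0.2725, 0.1256]
orientation: [0.859, 0.512, -0.003, 0.001]
ft_force: [0.4, -1.6, -2.6]
gripper_width: 0.0385
finger_force: 51.4
```

Request:
arm_command --pt "0 0 0 0 0 0" --pt "0 0 0 0 0 0"

```text
clock: 17.15
ee_pos: [0.4625, 0.2715, 0.1312]
orientation: [0.859, 0.512, 0.001, 0.002]
ft_force: [0.1, -0.4, -2.8]
gripper_width: 0.0387
finger_force: 51.4
```

```bash
python3 go3.py .461 .271 .085 61.6 .03
```

```text
17.15 [ 0.325  0.322  1.709 -0.004  1.107  0.823] [0.463 0.272 0.131] [ 0.101 -0.364 -2.755] 0.0386525845761318 51.373000757885166
az 61.57046567309129 tilt 0.2682710714354237
[-0.001, -0.001, 0.046, 0.022, 0.0, -0.002]
[-0.001, -0.001, 0.046, 0.022, 0.0, -0.002]
ik (array([ 0.323,  0.375,  1.762, -0.   ,  1.004,  0.818]), np.float64(2.284509652561626e-09))
```

Request:
arm_command --pt "-0.001 -0.002 0.023 0 0 0" --pt "-0.001 0 0.023 0 0 0" --pt "0 0 0.023 0 0 0" --pt "0 0 0.02 0 0 0" --pt "0 0 0 0 0 0"

```text
clock: 17.65
ee_pos: [0.4592, 0.2714, 0.0837]
orientation: [0.859, 0.512, -0.001, 0.001]
ft_force: [0.1, 0.8, -2.2]
gripper_width: 0.0385
finger_force: 51.3
```

Request:
arm_command --pt "0 0 0.003 0 0 0" --pt "0 0 0 0 0 0"

```text
clock: 17.85
ee_pos: [0.4609, 0.2722, 0.0843]
orientation: [0.859, 0.512, 0.001, 0.002]
ft_force: [0.3, 0.4, -1.8]
gripper_width: 0.0386
finger_force: 51.4
```

Request:
arm_command --pt "0 0 0.004 0 0 0" --pt "0 0 0 0 0 0"

```text
clock: 18.05
ee_pos: [0.4608, 0.2721, 0.0823]
orientation: [0.859, 0.512, 0.001, 0.002]
ft_force: [0.4, -0.1, -2.4]
gripper_width: 0.0387
finger_force: 51.4
```

Request:
arm_command --pt "0 0 0.004 0 0 0" --pt "0 0 0 0 0 0"

```text
clock: 18.25
ee_pos: [0.461, 0.2722, 0.0804]
orientation: [0.859, 0.512, 0.001, 0.002]
ft_force: [0.5, 0.1, 0.4]
gripper_width: 0.0387
finger_force: 51.6
```

Request:
arm_command --pt "0 0 0.003 0 0 0" --pt "0 0 0 0 0 0"

```text
clock: 18.45
ee_pos: [0.4611, 0.2722, 0.0791]
orientation: [0.859, 0.512, 0.001, 0.002]
ft_force: [0.0, -0.0, 2.9]
gripper_width: 0.0389
finger_force: 51.7
```

Request:
arm_command --pt "0 0 0.003 0 0 0" --pt "0 0 0 0 0 0" --pt "0 0 0 0 0 0"

```text
clock: 18.75
ee_pos: [0.4611, 0.2722, 0.0778]
orientation: [0.859, 0.512, 0.001, 0.002]
ft_force: [-0.9, 0.2, 5.3]
gripper_width: 0.0386
finger_force: 51.9
```

Net press about 7.5 N, so the plate went down about 3.5 mm. Lifting out and going to the slip vantage.

Request:
arm_command --pt "0 0 -0.02 0 0 0" --pt "0 0 -0.06 0 0 0" --pt "0 0 -0.09 0 0 0" --pt "0 0 -0.09 0 0 0" --pt "0 0 -0.08 0 0 0"

```text
clock: 19.25
ee_pos: [0.4597, 0.2722, 0.2493]
orientation: [0.859, 0.512, 0.001, 0.002]
ft_force: [1.0, 0.2, -2.0]
gripper_width: 0.0385
finger_force: 51.4
```

Request:
arm_command --pt "-0.05 0.063 0 0 0 0" --pt "-0.05 0.063 0 0 0 0" --pt "-0.05 0.063 0 0 0 0" --pt "-0.05 0.063 0 0 0 0" --pt "-0.05 0.063 0 0 0 0"

```text
clock: 19.75
ee_pos: [0.5392, 0.0861, 0.2477]
orientation: [0.859, 0.512, 0.0, 0.001]
ft_force: [1.3, 0.0, -2.4]
gripper_width: 0.0386
finger_force: 51.4
```

Request:
arm_command --pt "-0.05 0.063 0 0 0 0" --pt "-0.05 0.063 0 0 0 0" --pt "0 0 0 0 0 1" --pt "0 0 0 0 0 1" --pt "0 0 0 0 0 1"

```text
clock: 20.25
ee_pos: [0.5705, 0.0131, 0.2475]
orientation: [0.929, 0.369, 0.0, 0.001]
ft_force: [0.8, 0.6, -2.5]
gripper_width: 0.0387
finger_force: 51.5
```

Request:
arm_command --pt "0 0 0 0 0 1" --pt "0 0 0 0 0 1" --pt "0 0 0 0 0 1" --pt "0 0 0 0 0 1" --pt "0 0 0 0 0 1"

```text
clock: 20.75
ee_pos: [0.5704, 0.0137, 0.2478]
orientation: [0.993, 0.117, 0.001, 0.001]
ft_force: [1.1, -0.1, -2.0]
gripper_width: 0.0394
finger_force: 51.5
```

Request:
arm_command --pt "0 0 0 0 0 0.6" --pt "0 0 0 0 0 0" --pt "0 0 0 0 0 0"

```text
clock: 21.05
ee_pos: [0.5707, 0.0137, 0.2479]
orientation: [0.996, 0.088, 0.001, 0.001]
ft_force: [-0.5, 1.2, -2.2]
gripper_width: 0.0385
finger_force: 51.5
```

```bash
cat > box.py <<'E'
from h import *
from mv import *
import sys
np.set_printoptions(precision=4,suppress=True)
n=sys.argv[1];x,T,o=state();show(o);print("az",np.degrees(np.arctan2(*T.as_matrix()[[1,0],0])))
c=cam("wrist");im=capture("wrist");save(n,im)
for k in landmark_of("wrist","print_box")[:1]: print(k["score"],np.array(k["at"])*[512,384],onz(c,np.array(k["at"])*[512,384],.006))
hs=cv2.cvtColor(im,cv2.COLOR_RGB2HSV).astype(int)
m=(((hs[...,0]<10)|(hs[...,0]>170))&(hs[...,1]>60)&(hs[...,2]>100)).astype(np.uint8)
k,l,s,ce=cv2.connectedComponentsWithStats(cv2.morphologyEx(m,cv2.MORPH_CLOSE,np.ones((5,5))))
for i in range(1,k):
    if s[i,4]>100:
        pts=np.argwhere(l==i)[:,::-1].astype(float);w=np.array([onz(c,p,.006)[:2] for p in pts],np.float32)*1000
        r=cv2.minAreaRect(w);print(s[i],r)
tf=x+T.apply([-.002,.001,.0657]);print("face edge pred",[proj(c,tf+T.apply([.02,y,0])) for y in(-.027,.027)])
for col in(225,257,290):
    g=[r for r in range(150,230) if hs[r,col,1]>120 and 5<=hs[r,col,0]<34];print(col,g[:2])
E
python3 box.py b1
```

```text
21.05 [-0.1703  0.2847  1.4589 -0.0017  1.3956  1.2237] [0.5707 0.0137 0.2479] [-0.4805  1.2026 -2.2281] 0.038513232031572676 51.475824537919834
az 10.14978083305864
0.75 [256.9216  71.1936] [0.6661 0.0302 0.006 ]
[226  43  67  57 480] ((665.8499145507812, 28.34096908569336), (59.13045883178711, 74.23482513427734), 9.340356826782227)
[   7  178   60   60 2687] ((453.0906982421875, 278.7207946777344), (74.66184997558594, 78.143798828125), 87.4870834350586)
[218 178  79   3 104] ((541.1004638671875, 7.693256378173828), (1.64097261428833, 97.5419921875), 11.453315734863281)
face edge pred [array([218.7354, 178.8408]), array([298.468 , 178.8715])]
225 [180, 181]
257 [180, 181]
290 [179, 180]
```

View pics/b1.png

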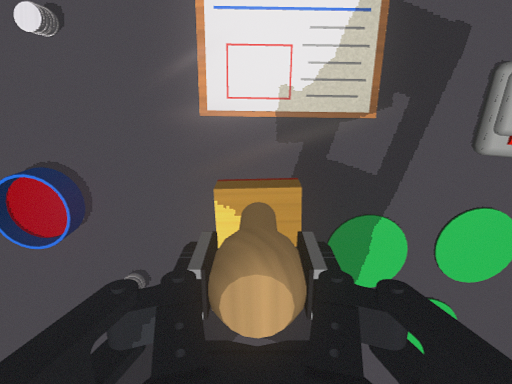

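The box in the wrist view spans (226–292, 43–99). It measures 59×74 mm over the outline at z=0.006, as it should, centre (0.6658, 0.0283), yaw about 9.5°. Moving to hover over it.

```bash
python3 go3.py .6676 .0296 .095 9 .04
```

```text
21.15 [-0.17   0.285  1.459 -0.002  1.395  1.224] [0.571 0.014 0.248] [ 0.576  0.668 -1.535] 0.03886867811628298 51.47551653266419
az 10.122481478720944 tilt 0.18756555717684129
[0.039, 0.0, 0.061, 0.005, -0.004, 0.037]
[0.039, 0.0, 0.061, 0.005, -0.004, 0.037]
[0.039, 0.0, 0.061, 0.005, -0.004, 0.037]
[0.039, 0.0, 0.061, 0.005, -0.004, 0.037]
[0.039, 0.0, 0.061, 0.005, -0.004, 0.037]
ik (array([-0.122,  0.573,  1.397,  0.   ,  1.171,  1.291]), np.float64(8.024748643100083e-11))
```

Request:
arm_command --pt "0.039 0 0.061 0 0 0.04" --pt "0.039 0 0.061 0 0 0.04" --pt "0.039 0 0.061 0 0 0.04" --pt "0.039 0 0.061 0 0 0.04" --pt "0.039 0 0.061 0 0 0.03"

```text
clock: 21.65
ee_pos: [0.6683, 0.0297, 0.0945]
orientation: [0.997, 0.078, 0.001, 0.001]
ft_force: [-0.2, -1.1, -1.4]
gripper_width: 0.0386
finger_force: 51.5
```

Request:
arm_command --pt "0 0 0 0 0 0" --pt "0 0 0 0 0 0" --pt "0 0 0 0 0 0"

```text
clock: 21.95
ee_pos: [0.668, 0.0294, 0.0974]
orientation: [0.997, 0.078, 0.002, 0.001]
ft_force: [0.5, -0.5, -2.3]
gripper_width: 0.0388
finger_force: 51.5
```

```bash
python3 go3.py .6676 .0296 .077 9 .04; python3 box.py b2; python3 - <<'E'
from h import *
im=capture("top");c=cam("top")
for k in landmark_of("top","stamp")[:1]: p=np.array(k["at"])*[512,384];print(p,onz(c,p,.029))
E
```

```text
21.95 [-0.122  0.57   1.398 -0.002  1.169  1.294] [0.668 0.029 0.097] [ 0.532 -0.463 -2.265] 0.03876296279330263 51.530920896911994
az 8.93120641314447 tilt 0.30706295063664013
[-0.001, -0.001, 0.041, 0.03, -0.041, -0.012]
ik (array([-0.122,  0.591,  1.414, -0.   ,  1.136,  1.291]), np.float64(2.220446049250313e-15))
21.95 [-0.1215  0.5697  1.398  -0.002   1.1689  1.2942] [0.668  0.0294 0.0974] [ 0.5323 -0.4632 -2.2645] 0.03876296279330263 51.530920896911994
az 8.93120641314447
[208 158 100  74 742] ((665.7722778320312, 28.318593978881836), (59.46266555786133, 74.26013946533203), 9.37024974822998)
face edge pred [array([218.7688, 178.8516]), array([298.4997, 178.8819])]
225 [189, 190]
257 [180, 182]
290 [179, 180]
[233.4208 147.8016] [0.66823056 0.03031077 0.029     ]
```

The box measures the same from the closer view. Now pressing down in small steps.

Request:
arm_command --pt "0 0 0.02 0 0 0" --pt "0 0 0.02 0 0 0" --pt "0 0 0.004 0 0 0" --pt "0 0 0 0 0 0"

```text
clock: 22.55
ee_pos: [0.6671, 0.0295, 0.0728]
orientation: [0.997, 0.078, 0.001, 0.001]
ft_force: [-0.6, 0.3, -1.6]
gripper_width: 0.0386
finger_force: 51.5
```

Request:
arm_command --pt "0 0 0.003 0 0 0" --pt "0 0 0 0 0 0" --pt "0 0 0 0 0 0"

```text
clock: 22.85
ee_pos: [0.6678, 0.0295, 0.0724]
orientation: [0.997, 0.078, 0.001, 0.001]
ft_force: [0.1, 0.0, -2.2]
gripper_width: 0.0384
finger_force: 51.5
```

Request:
arm_command --pt "0 0 0.002 0 0 0" --pt "0 0 0 0 0 0" --pt "0 0 0 0 0 0"

```text
clock: 23.15
ee_pos: [0.6682, 0.0295, 0.0719]
orientation: [0.997, 0.078, 0.002, 0.001]
ft_force: [0.1, 0.6, 1.4]
gripper_width: 0.038
finger_force: 51.7
```

Request:
arm_command --pt "0 0 0.002 0 0 0" --pt "0 0 0 0 0 0" --pt "0 0 0 0 0 0"

```text
clock: 23.45
ee_pos: [0.6685, 0.0294, 0.0719]
orientation: [0.997, 0.078, 0.003, 0.001]
ft_force: [-0.5, 0.2, 5.4]
gripper_width: 0.0387
finger_force: 52.1
```

```bash
python3 - <<'E'
from h import *
c=cam("top");cs=cam("side")
capture("top");capture("side")
P=[]
for n,k in(("top",c),("side",cs)):
    for d in landmark_of(n,"stamp")[:1]: p=np.array(d["at"])*[512,384];P.append(p);print(n,d["score"],onz(k,p,.006))
    for d in masks_of(n,"stamp")[:1]: print(np.array(d["extent"])*[512,384,512,384])
    q=np.array([.6658,.0283,.006]);print(proj(k,q))
E
```

```text
top 0.52 [0.6631416  0.02497696 0.006     ]
[234.34653606 149.91343327]
side 0.76 [0.66600675 0.04535951 0.006     ]
[201.0112 173.6832 217.1904 206.016 ]
[209.80014495 199.95301029]
```

Pressed with about 7.5 N net for 0.3 s. Lifting and returning to the mat.

Request:
arm_command --pt "0 0 -0.02 0 0 0" --pt "0 0 -0.06 0 0 0" --pt "0 0 -0.09 0 0 0" --pt "0 0 -0.09 0 0 0" --pt "0 0 -0.05 0 0 0"

```text
clock: 24.25
ee_pos: [0.6684, 0.0297, 0.2301]
orientation: [0.997, 0.078, 0.004, 0.002]
ft_force: [0.6, 0.4, -2.3]
gripper_width: 0.039
finger_force: 51.6
```

Request:
arm_command --pt "-0.048 0.066 0 0 0 0" --pt "-0.048 0.066 0 0 0 0" --pt "-0.048 0.066 0 0 0 0" --pt "-0.048 0.066 0 0 0 0" --pt "-0.048 0.066 0 0 0 0"

```text
clock: 24.75
ee_pos: [0.5731, -0.1528, 0.2256]
orientation: [0.997, 0.078, 0.001, 0.001]
ft_force: [0.1, 0.0, -2.3]
gripper_width: 0.0387
finger_force: 51.6
```

Request:
arm_command --pt "-0.048 0.066 0 0 0 0" --pt "-0.048 0.066 0 0 0 0" --pt "-0.048 0.066 0 0 0 0" --pt "-0.048 0.066 0 0 0 0" --pt "0 0 0 0 0 0"

```text
clock: 25.25
ee_pos: [0.4973, -0.3016, 0.2256]
orientation: [0.997, 0.075, 0.001, 0.002]
ft_force: [-0.7, -0.6, -3.0]
gripper_width: 0.0386
finger_force: 51.6
```

```bash
python3 go3.py .5003 -.2972 .08 9 .04
```

```text
25.25 [-0.736  0.317  1.469 -0.002  1.352  0.685] [ 0.497 -0.302  0.226] [-0.703 -0.584 -3.022] 0.03864044320793423 51.610163818113506
az 8.608879090719439 tilt 0.2596787692851983
[0.002, -0.002, 0.073, 0.011, -0.002, -0.016]
[0.002, -0.002, 0.073, 0.011, -0.002, -0.016]
[0.002, -0.002, 0.073, 0.011, -0.002, -0.016]
[0.002, -0.002, 0.073, 0.011, -0.002, -0.016]
ik (array([-0.728,  0.454,  1.648, -0.   ,  1.04 ,  0.686]), np.float64(1.0902057551626587e-14))
```

Request:
arm_command --pt "0.002 -0.002 0.073 0 0 0" --pt "0.002 -0.002 0.073 0 0 0" --pt "0.002 -0.002 0.073 0 0 0" --pt "0.001 -0.001 0.06 0 0 0" --pt "0 0 0 0 0 0"

```text
clock: 25.75
ee_pos: [0.5005, -0.2903, 0.0817]
orientation: [0.997, 0.078, -0.002, -0.002]
ft_force: [-0.8, 1.4, -2.8]
gripper_width: 0.0388
finger_force: 51.6
```

Request:
arm_command --pt "0 0 0.01 0 0 0" --pt "0 0 0.006 0 0 0" --pt "0 0 0 0 0 0" --pt "0 0 0 0 0 0"

```text
clock: 26.15
ee_pos: [0.5039, -0.2939, 0.0794]
orientation: [0.997, 0.078, 0.002, 0.002]
ft_force: [0.1, 0.5, -2.9]
gripper_width: 0.0391
finger_force: 51.6
```

Request:
arm_command --pt "0 0 0.008 0 0 0" --pt "0 0 0 0 0 0" --pt "0 0 0 0 0 0"

```text
clock: 26.45
ee_pos: [0.5032, -0.2934, 0.0741]
orientation: [0.997, 0.078, 0.001, 0.001]
ft_force: [1.3, 0.8, -2.8]
gripper_width: 0.0387
finger_force: 51.6
```

Request:
arm_command --pt "-0.007 0.007 0.004 0 0 0" --pt "0 0 0 0 0 0" --pt "0 0 0 0 0 0"

```text
clock: 26.75
ee_pos: [0.5001, -0.2976, 0.0719]
orientation: [0.997, 0.077, 0.001, 0.001]
ft_force: [-0.0, 0.4, -1.8]
gripper_width: 0.0388
finger_force: 51.6
```

Request:
arm_command --pt "0 0 0.003 0 0 0" --pt "0 0 0 0 0 0" --pt "0 0 0 0 0 0"

```text
clock: 27.05
ee_pos: [0.5003, -0.2973, 0.0705]
orientation: [0.997, 0.078, 0.001, 0.001]
ft_force: [0.1, 0.5, -2.1]
gripper_width: 0.0388
finger_force: 51.6
```

Request:
arm_command --pt "0 0 0.002 0 0 0" --pt "0 0 0 0 0 0" --pt "0 0 0 0 0 0"

```text
clock: 27.35
ee_pos: [0.5006, -0.2975, 0.0699]
orientation: [0.997, 0.078, 0.002, 0.001]
ft_force: [-0.5, 0.2, 0.6]
gripper_width: 0.0386
finger_force: 51.8
```

Contact. One small step to seat it, then release and retreat straight up.

Request:
arm_command --pt "0 0 0.001 0 0 0" --pt "0 0 0 0 0 0"

```text
clock: 27.55
ee_pos: [0.5008, -0.2976, 0.0699]
orientation: [0.997, 0.078, 0.002, 0.002]
ft_force: [0.3, 1.4, 5.7]
gripper_width: 0.0383
finger_force: 52.1
```

Request:
arm_command --pt "0 0 0 0 0 0" --pt "0 0 0 0 0 0" --pt "0 0 0 0 0 0" --pt "0 0 0 0 0 0" --pt "0 0 0 0 0 0" --fingers 1

```text
clock: 28.05
ee_pos: [0.5003, -0.2974, 0.0689]
orientation: [0.997, 0.078, 0.001, 0.001]
ft_force: [-0.3, -0.5, -0.5]
gripper_width: 0.0852
finger_force: 0.0
```

Request:
arm_command --pt "0 0 -0.03 0 0 0" --pt "0 0 -0.06 0 0 0" --pt "0 0 -0.09 0 0 0" --pt "0 0 -0.09 0 0 0" --pt "0 0 -0.09 0 0 0"

```text
clock: 28.55
ee_pos: [0.4995, -0.2968, 0.2507]
orientation: [0.997, 0.078, 0.001, 0.001]
ft_force: [0.8, -0.9, 0.2]
gripper_width: 0.085
finger_force: 0.0
```

Request:
arm_command --pt "0 0 0 0 0 0" --pt "0 0 0 0 0 0" --pt "0 0 0 0 0 0"

```text
clock: 28.85
ee_pos: [0.4992, -0.2965, 0.2477]
orientation: [0.997, 0.078, 0.001, 0.0]
ft_force: [-0.4, -0.3, -0.5]
gripper_width: 0.0854
finger_force: 0.0
```

```bash
python3 - <<'E'
from h import *
from mv import *
x,T,o=state();show(o)
c=cam("wrist");im=capture("wrist");save("f1",im)
print("pred",proj(c,mat),proj(c,mat+[0,0,.108]))
for k in masks_of("wrist","stamp")[:1]: print("stamp",k["score"],np.array(k["extent"])*[512,384,512,384])
for k in landmark_of("wrist","stamp")[:1]: p=np.array(k["at"])*[512,384];print(p,onz(c,p,.004))
c=cam("side");capture("side")
for k in masks_of("side","stamp")[:1]: print("side",k["score"],np.array(k["extent"])*[512,384,512,384],proj(c,mat),proj(c,mat+[0,0,.108]))
for k in masks_of("side","inkpot")[:1]: print(k["score"],np.argwhere(k["mask"]).mean(0)[::-1])
E
```

```text
28.85 [-0.728  0.303  1.434  0.     1.403  0.687] [ 0.499 -0.296  0.248] [-0.424 -0.3   -0.485] 0.0854047201916402 0.0
pred [258.304 155.723] [258.992 178.834]
stamp 0.88 [235.11  138.509 282.01  194.918]
[256.819 151.411] [ 0.504 -0.296  0.004]
side 0.49 [279.91  143.885 295.885 168.691] [290.454 167.037] [292.305 142.656]
0.59 [228.739 260.787]
```

```bash
python3 -c "
from bench import r;print(r.sign_off())"
```

```text
the job is handed in; nothing more can be done
None
```

I stood the stamp on the farthest green mat, dipped it in the ink, pressed it squarely in the red box, then put it back upright on the mat and let go. The job is handed in, but sign-off gave no verdict; my last camera check showed the stamp upright within about 6 mm of the mat's centre, the pot unmoved, and the clock at about 29 of the 64 s.

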